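# Free a clamped lamp shutter with a ring spanner and open it one stop

## Robot

A 6-joint arm with a two-finger parallel gripper is mounted at the origin on a cart in front of the work surface, level with it; the furniture and walls round the work are solid. World frame = base frame: x ahead of the robot, y to its left, z up, the work surface at z = 0. Lengths are in mm, angles in rad, forces in N, time in s.
With the tool pointing down it reaches from about 400 to 925 mm from the base axis. Payload 12.5 kg.
Tool frame: the origin (TCP) lies between the finger pads; the fingertips stand 25 mm ahead of it and the grasp point (between the pads) lies 6 mm ahead of it; z points along the fingers, y is the line along which they close (so a half turn about z gives the same grasp; the last joint's range is limited). The gripper opens to 95 mm and grips with 3 to 60 N. Pads are 20 mm wide; open, the fingers measure 119 mm over their backs; the gripper's body (75 mm by 180 mm) begins 59 mm behind the grasp point.
Start: joints at [-1.315, 0.491, 1.559, -0, 1.092, -0.106], TCP at [221.247, -584.546, 239.661] pointing down, gripper open.
Joint ranges: [-3.1, 3.1], [-0.84, 2.19], [0.05, 2.79], [-1.13, 4.28], [0.06, 2.93], [-2.69, 2.69]. Speed limits (rad/s): [2.22, 2.22, 2.79, 3.14, 3.14, 3.14].

## Interface

Orientations are given as [roll, pitch, yaw] about the fixed x, y, z axes, in that order (R = Rz(yaw) Ry(pitch) Rx(roll)).
In Python, from cell import state, read_camera, job_done, cut_out gives the robot as it stands. The module is installed in compiled form; this text tells all that it offers.
- The arm moves only by the tool jog_arm, never from a script. Its argument "motion" is a list of rows, each a list of 2 entries, a list of its own where there are three numbers: the shift along the tool's x, y, z in mm, then the turn about the tool's z in rad. A call has 1 to 5 rows; each row is the pose to reach, as a shift and turn from the pose commanded when the call began, along the tool's axes at that moment; what a row does not reach only later rows make up. A row lasts 1/10 s, in which the tool goes at most 50 mm and 8.59 degrees, less where a joint would pass 70% of its speed; a pose out of reach is approached as far as the arm can. A call with a gripper value outside its range is refused whole. "grip" is the closure, from 0 (fully open) to 1 (shut), set as the call begins (left out, the last holds). The fingers move at their own pace and stop on an object; the grip force is fixed at half the most. Time passes only in rows, so rows that repeat a pose let the fingers close. It gives the time, the measured TCP pose, the force, the opening and the grip force at its end, in the units of the state.
- state(): the state, without advancing time (a new reading comes with each control period).
- read_camera(name): name is "scene" or "top" or "wrist"; returns a dict with "img" (384x512x3 uint8, blue, green, red), "vertical_fov" (degrees; the focal length in pixels is half the picture's height over the tangent of half this angle, whatever the lens; pixels are square), "cx", "cy" (the principal point, pixels), "k1" (the pictures are not rectified: a ray, as slopes to the right and down, at radius r is drawn at 1 + k1 r^2 times it, then the intrinsics apply), "extrinsics" (4x4, takes a point from camera to world coordinates). Camera axes: x right, y up, looking along -z (the intrinsics and any distortion apply to the point x, -y, -z); pixel columns grow to the right and rows downward; lengths in mm; the calibration is good to about 2 mm. A picture is of the moment at which its call begins. There is no depth.
- job_done(): hands the job in; it is judged then, once.
Trained networks look in a picture, given as the dict that the camera call returned (one of the last four; its "shot" number tells which), for a name from the list of things; names that differ only in an ending like _2 or _b are one class to them, and where a whole thing is asked for, a point or a joint stands for the part that bears it (a point fixed in the world has none). Each returns a list of dicts, best first, with "p" (0 to 1); they miss things now and then, are a little off and sometimes report something else, mostly with a low value. They report only what shows in the picture. A call takes as long as a camera call. They do not tell look-alikes from the thing itself.
- cut_out(name, picture): "region" (384x512 bool, what is visible of it) and "box" ([left, top, right, bottom] in pixels, round what is visible of it).
The state is a dict: "t": time; "joints": joint angles; "qvel": joint speeds; "tau": joint torques, N m; "eef_pos": TCP position; "tcp_rot": TCP orientation; "ft_force": force on the tool from outside, world axes, zero at the start; "moment": the same for the moment, N m; "opening": opening from 0.0 (shut) to 1.0 (fully open); "grip_force": force on a finger pad.
Only numpy, scipy, OpenCV 4.12 (cv2) and the standard library are available. Lean on these libraries where they do the work, as an engineer would, in place of code of your own. Each camera call takes 0.05 s, during which the arm holds its last target. There are 200 camera calls.

## Task

The shutter slide of the lamp unit is still clamped for transport: take the double-ended ring spanner, put its larger ring over the lock nut in the recess and slacken the nut by about a third of a turn (anticlockwise from above), lifting the spanner off and reseating it for each stroke, because the walls of the recess allow only a short swing. Then, by its black knob, pull the freed shutter out to its next stop, one click and no further, so that the large aperture lies over the light port. Turn the nut only with the spanner, finish with the spanner lying flat on its two rings on the bench beside the unit and the knob released, and leave the dish, the bottle and the marker where they are.

Things in the scene. Friction and masses are not known exactly. Their poses are not given: they have to be found in the camera images.
- lamp_unit: White lamp unit fixed to the bench, 140 mm deep (its x), 280 mm wide (its y). Origin: centre of its underside, on the bench; x points to its back, y to its left seen from the front, z up. Metal deck 40 mm above the bench: the left half carries two housings with the nut's recess between them, the right half (y below -10 mm) is open and carries the shutter slide between two low rails (tops 49 mm).
- recess_front (a point): Middle of the recess's open front, at the height of the housings' tops, 92 mm above the bench (unit x = -11, y = 70 mm). The two white housings stand at unit y -10 to 37 and 103 to 140 mm, front faces at x = -11 mm, so the recess is 66 mm wide, open to the front and above, with a back wall at x = 43 mm. The lock nut stands in it.
- nut_axis (a point): Centre of the lock nut's top face, 68.5 mm above the bench (unit x = 15, y = 70 mm); axis vertical. Dark steel hexagon nut, 30 mm across flats, 20 mm high; its upper 4 mm taper to 22 mm diameter, and a round stud end of 20 mm diameter stands 8 mm above it.
- washer_top (a point): Point on the nut's axis at the top of the round steel washer (44 mm diameter) under the nut, 48.5 mm above the bench: the lowest place the spanner's ring can go.
- lock_nut (a joint): Nut angle in rad: 0 tight, grows as it is slackened (anticlockwise from above); starts at 0 to 0.3, ends at 2.6. Stiff (0.6 N m), stays where left, does not rise. Below 1.5 it clamps the slide (37 N to drag it), above 1.6 the slide is free. At angle q the large ring fits when the spanner's x axis is turned q - 0.56 rad about z from the unit's x axis, or that plus any multiple of 1.047.
- spanner: Loose cranked double-ended ring spanner, bare steel, 198 mm long, 0.26 kg, lying on its two rings like a low bridge. Origin: under the handle, level with the rings' undersides; x points along the handle to the large ring, z up. With the ring on the nut the recess lets its x axis swing only from about -0.70 to +0.70 rad about the unit's x axis (handle to the front).
- spanner_handle (a point): Grip point in the middle of the handle's thickness, straight above the spanner's origin by 28 mm. The handle is straight from x = -35 to 50 mm, 17 mm wide (y), 9 mm thick; beyond that it cranks down to the rings. Grip it firmly and press lightly: the handle tilts in the fingers if the ring is pressed hard on the nut.
- spanner_big_ring (a point): Centre of the large ring at its underside (spanner x = 90 mm): 48 mm outer diameter, 15 mm high, hexagonal through hole 32.4 mm across flats, two flats square to the spanner's x. Enters over the nut within 0.15 rad of the fitting angle; 0.17 rad of play each way before it drives the nut. It binds if lifted under load: turn it back into its play first.
- spanner_small_ring (a point): Centre of the small ring at its underside (spanner x = -65 mm): 38 mm outer diameter, 13 mm high, hole 25 mm across flats, too small for the nut.
- shutter (a joint): Travel of the shutter slide in m: 0 closed (as found), 0.036 next stop (large aperture over the port), 0.072 last stop (small aperture). It slides to the unit's right (its -y), the knob with it. A spring ball drops into a notch at each stop: unclamped, it takes about 7 N to leave a stop; released within 3 mm of a stop it is drawn in.
- shutter_knob (a point): Grip point on the vertical axis of the slide's black round knob, 67.5 mm above the bench. The knob is 18 mm in diameter (24 mm at its foot) and stands from the slide plate's top (45.5 mm above the bench) to 77.5 mm. The steel slide plate is 50 mm wide (unit x) and 5 mm thick.
- light_port (a point): Centre of the round light port in the deck, 28 mm diameter, under the slide, 40 mm above the bench. The slide's large aperture is 26 mm, its small one 10 mm in diameter.
- dish: Closed petri dish, 93 mm diameter, 15 mm high, lying on the bench; origin at the centre of its underside. Bystander. The dish and the spanner lie one to the left and one to the right of the lamp unit, either way round.
- bottle: White 100 ml bottle with screw cap, 47 mm diameter, 100 mm high, standing on the bench; origin at the centre of its underside. Bystander.
- marker: Capped marker pen, 131 mm long, 13 mm thick, lying on the bench; origin at the middle of its underside. Bystander.
There are look-alikes about, which are no part of the job. Several things have the shape of the spanner; the one meant has the colours described above.

How it is judged:
By the outcome, as a careful person would: the job done as asked, in the order asked, and still so for the second after the job is handed in, with the robot touching nothing.
It also fails if it takes over 72 s, if anything falls off the work surface, if the arm or the gripper's body presses on something with over 40 N, if the wrist force passes 120 N, or if a joint passes its speed limit or range.

## Working session

There is one attempt and no reset: what is moved stays moved. The work goes in short steps, Python scripts to look and compute and a tool call to move; the robot and the scene stay as the last step left them, time stands still between calls to the robot, and variables do not carry over. Pictures are saved under pics/ and viewed, at most 10 in all, crops included, and the job is handed in when it is done.

Besides the shell and the picture viewer there is one more tool, called as name(argument=value, ...) on one line, values as JSON. jog_arm: Moves the arm, as the interface text tells. Its arguments: {"type":"object","properties":{"motion":{"type":"array"},"grip":{"type":"number"}},"required":["motion"]}

```bash
mkdir -p pics; cat > h.py <<'E'
import numpy as np, cv2
from cell import state, read_camera, job_done, cut_out
def K(c):
    f=192/np.tan(np.radians(c["vertical_fov"])/2)
    return np.array([[f,0,c["cx"]],[0,f,c["cy"]],[0,0,1.]]),np.array([c["k1"],0,0,0.])
F=np.diag([1.,-1,-1])
def ray(c,px):
    k,d=K(c); p=cv2.undistortPoints(np.array(px,float).reshape(-1,1,2),k,d).reshape(-1,2)
    E=np.array(c["extrinsics"]); return E[:3,3],np.c_[p[:,0],-p[:,1],-np.ones(len(p))]@E[:3,:3].T
def onz(c,px,z):
    o,v=ray(c,px); return o+v*((z-o[2])/v[:,2])[:,None]
def proj(c,P):
    E=np.array(c["extrinsics"]); q=(np.array(P,float).reshape(-1,3)-E[:3,3])@E[:3,:3]@F
    k,d=K(c); return cv2.projectPoints(q.reshape(-1,1,3),np.zeros(3),np.zeros(3),k,d)[0].reshape(-1,2)
E
cat > a.py <<'E'
from h import *
s=state(); print(s)
for n in("scene","top"):
    c=read_camera(n); cv2.imwrite(f"pics/{n}0.png",c["img"]); print(n,np.round(c["extrinsics"],2).tolist(),c["vertical_fov"],c["k1"])
    for t in("lamp_unit","spanner","dish","bottle","marker","shutter_knob","lock_nut"):
        print(t,[(round(r["p"],2),r["box"]) for r in cut_out(t,c)[:4]])
E
python3 a.py
```

```text
{'t': 0.0, 'joints': array([-1.31456668e+00,  4.91553616e-01,  1.55944886e+00, -1.32257005e-05,
        1.09166470e+00, -1.05597858e-01]), 'qvel': array([ 0.00099631, -0.00074069, -0.00043224, -0.00054549, -0.0014757 ,
       -0.00050509]), 'tau': array([-1.96962242e-05, -6.12656593e+01, -2.58181179e+01,  6.91786339e-02,
        4.81701794e-02, -1.07643405e-04]), 'eef_pos': array([ 221.20679452, -584.32244786,  239.06562162]), 'tcp_rot': array([-3.14052289e+00, -1.01591131e-04,  3.61833554e-01]), 'ft_force': array([-0.57568469,  0.41215538, -0.14853604]), 'moment': array([-0.03905328,  0.02062518,  0.05160076]), 'grip_force': 0.0, 'opening': 1.0000217252705699}
scene [[0.91, 0.21, -0.36, -105.51], [-0.42, 0.47, -0.78, -1296.18], [0.01, 0.86, 0.52, 977.74], [0.0, 0.0, 0.0, 1.0]] 45.512699689114285 -0.18665126902425022
lamp_unit [(0.96, [273.7, 180.4, 326.2, 242.7])]
spanner [(0.43, [272.4, 183.5, 325.6, 239.5])]
dish [(0.7, [285.6, 267.8, 307.4, 291.1])]
bottle []
marker []
shutter_knob [(0.64, [294.2, 204.8, 313.3, 222.5])]
lock_nut []
top [[-0.33, 0.91, -0.23, 169.56], [-0.94, -0.32, 0.08, 201.07], [-0.0, 0.25, 0.97, 1502.72], [0.0, 0.0, 0.0, 1.0]] 45.14025181808775 -0.024695547751422433
lamp_unit []
spanner [(0.71, [108.6, 217.7, 128.1, 280.3]), (0.61, [153.5, 203.3, 185.1, 257.6]), (0.41, [232.2, 112.3, 324.3, 181.3])]
dish [(0.71, [368.0, 148.8, 393.9, 172.1])]
bottle [(0.62, [170.2, 146.8, 188.5, 167.0])]
marker [(0.22, [153.5, 206.0, 187.7, 252.8])]
shutter_knob [(0.62, [231.8, 119.3, 304.7, 164.8])]
lock_nut [(0.5, [253.9, 145.0, 261.6, 151.8])]
```

```bash
python3 -c "
import cv2,numpy as np
a=cv2.imread('pics/scene0.png');b=cv2.imread('pics/top0.png')
b=cv2.resize(b[80:310,90:430],(800,541),interpolation=cv2.INTER_CUBIC);cv2.imwrite('pics/v1.png',b)
a=cv2.resize(a,(800,600));cv2.imwrite('pics/v2.png',a)"
```

```text
(no output)
```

View pics/v1.png

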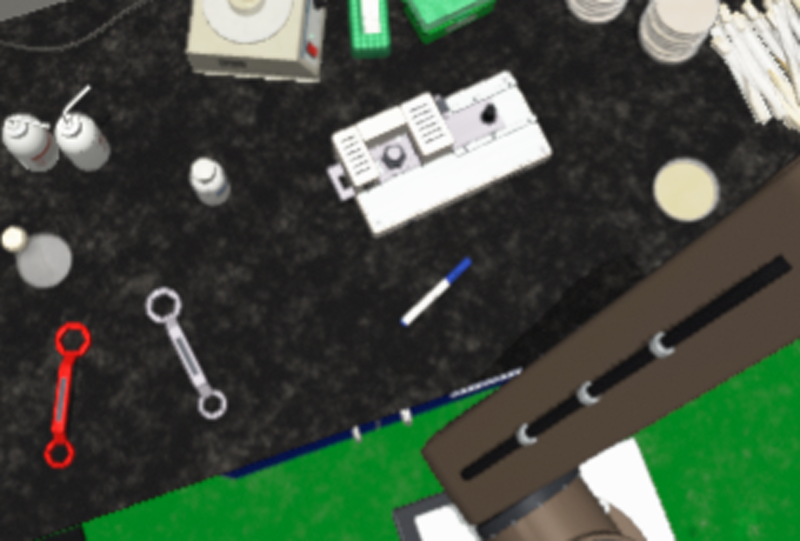

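View pics/v2.png

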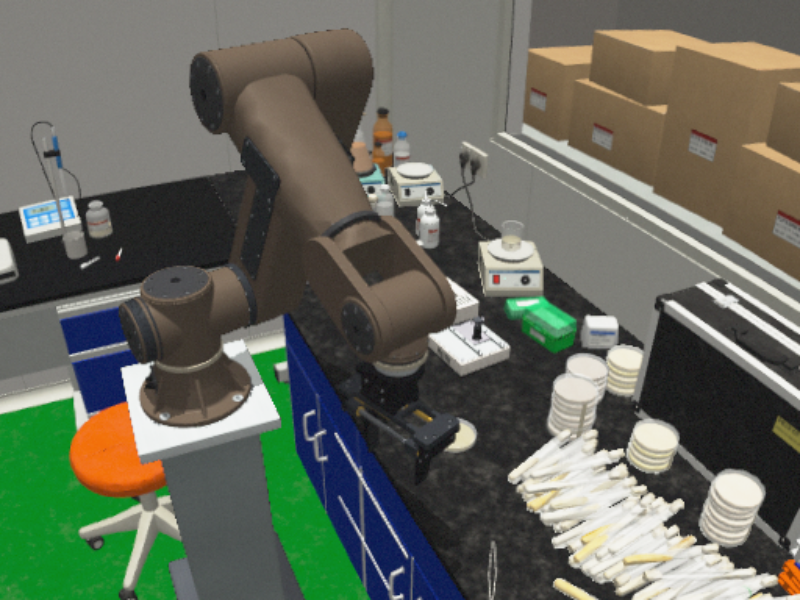

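The top view shows the bare-steel spanner: large ring at crop (163,305), small ring at (211,403). The red one is a look-alike. The unit is at (440,155), nut at (393,154), knob at (489,113), dish at (686,190), marker at (436,292).

```bash
cat > b.py <<'E'
from h import *
c=read_camera("top")
g=lambda *p:np.array(p,float)/2.353+[90,80]
def P(n,p,z):
    r=onz(c,[g(*p)],z)[0];print(n,r.round(1));return r
b=P("big",(163,305),13);s=P("small",(211,403),11)
d=b-s;print("len",np.linalg.norm(d[:2]),"yaw",np.arctan2(d[1],d[0]),"origin",(s+d*65/155).round(1))
P("nut",(394,151),76.5);P("knobtop",(489,110),77.5);P("knobtop",(489,113),70)
l=P("FL",(378,236),40);r=P("FR",(551,155),40);w=l-r;print("w",np.linalg.norm(w),"yaw",np.arctan2(-w[0],w[1]))
l=P("BL?",(333,132),92);r=P("BR",(511,74),40)
P("dish",(686,190),10);P("bottle",(210,180),50);P("mk1",(404,323),6);P("mk2",(468,262),6);P("reds",(65,395),30);P('flask',(44,258),30)
E
python3 b.py
```

```text
big [534.4 389.9  13. ]
small [382.7 367.1  11. ]
len 153.36224454161095 yaw 0.1486295153098783 origin [446.3 376.7  11.8]
nut [620.3  18.4  76.5]
knobtop [ 632.8 -126.7   77.5]
knobtop [ 631.1 -126.8   70. ]
FL [522.1  76.4  40. ]
FR [ 552.5 -194.1   40. ]
w 272.14915869965046 yaw 0.1119201968274914
BL? [669.2  90.2  92. ]
BR [ 686.2 -185.    40. ]
dish [ 446.9 -365.7   10. ]
bottle [674.  272.2  50. ]
mk1 [400.3  80.8   6. ]
mk2 [452.3 -33.9   6. ]
reds [455.6 548.6  30. ]
flask [649.3 525.8  30. ]
```

```bash
cat >> h.py <<'E'
from scipy.spatial.transform import Rotation as Ro
def RT():
    s=state(); return s["eef_pos"],Ro.from_euler("xyz",s["tcp_rot"]).as_matrix(),s
def go(*wps):
    p,R,s=RT(); y0=s["tcp_rot"][2]
    for x,y,z,w in wps:
        print("shift",(R.T@(np.array([x,y,z])-p)).round(1),"turn",round(-((w-y0+np.pi)%(2*np.pi)-np.pi),3))
E
python3 -c "
from h import *
c=read_camera('wrist');p,R,s=RT();E=np.array(c['extrinsics'])
print('cam in tool',R.T@(E[:3,3]-p),(R.T@E[:3,:3]).round(2).tolist(),c['vertical_fov'],c['k1'])
go((400,-340,350,.11),(520,-40,380,.11))"
```

```text
cam in tool [  72.48559273   -0.14796394 -145.54931537] [[-0.0, 0.97, 0.26], [1.0, 0.0, 0.0], [0.0, 0.26, -0.97]] 59.83545020432666 0.03284966414777978
shift [ 253.7 -165.4 -110.3] turn 0.252
shift [ 472.2 -403.5 -140.4] turn 0.252
```

```bash
python3 -c "
from h import *
go((640,-40,280,.11))"
```

```text
shift [ 584.4 -361.1  -40.4] turn 0.252
```

jog_arm(motion=[[[40,-24,-3],0],[[80,-48,-6],0],[[120,-72,-9],0],[[160,-96,-12],0],[[200,-120,-15],0]])

```text
t: 1.4
eef_pos: [366.7, -400.0, 254.9]
tcp_rot: [3.141, -0.0, 0.361]
ft_force: [0.5, -1.4, 0.4]
opening: 1.002
grip_force: 0.0
```

jog_arm(motion=[[[40,-24,-3],0],[[80,-48,-6],0],[[120,-72,-9],0],[[160,-96,-12],0],[[200,-120,-15],0]])

```text
t: 1.9
eef_pos: [511.4, -216.8, 270.0]
tcp_rot: [3.141, -0.0, 0.362]
ft_force: [0.8, -1.2, 0.7]
opening: 1.001
grip_force: 0.0
```

jog_arm(motion=[[[40,-24,-3],0.05],[[80,-48,-6],0.1],[[120,-72,-9],0.15],[[160,-96,-10],0.2],[[184,-120,-10],0.252]])

```text
t: 2.4
eef_pos: [641.7, -38.9, 279.5]
tcp_rot: [3.141, -0.001, 0.109]
ft_force: [-0.5, -0.7, 0.1]
opening: 1.001
grip_force: 0.0
```

```bash
python3 -c "
from h import *
p,R,s=RT();print(p,s['tcp_rot'],s['qvel'])
c=read_camera('wrist');cv2.imwrite('pics/w1.png',c['img'])
import pickle;pickle.dump(c,open('w1.pkl','wb'))
for t in('lamp_unit','shutter_knob','lock_nut','light_port'):
    for r in cut_out(t,c)[:2]:
        m=np.argwhere(r['region']);print(t,round(r['p'],2),r['box'],m.mean(0)[::-1])
cv2.imwrite('pics/v3.png',cv2.resize(c['img'],(800,600)))
"
```

```text
[641.66243392 -38.94412688 279.5368647 ] [ 3.14147995e+00 -6.90454113e-04  1.08657798e-01] [ 0.50793632  0.15737184 -0.25993891 -0.00515407  0.114388    1.02138672]
lamp_unit 0.74 [122.9, 128.5, 385.5, 244.8] [255.85083537 182.12863539]
shutter_knob 0.68 [126.9, 154.1, 350.3, 198.7] [285.95474303 177.29148555]
shutter_knob 0.64 [124.4, 127.6, 386.8, 245.8] [255.82468963 182.18460295]
lock_nut 0.8 [186.3, 167.8, 218.3, 198.3] [202.1852349  180.75704698]
light_port 0.6 [123.3, 127.6, 390.3, 243.9] [256.08872998 181.98215914]
```

View pics/v3.png

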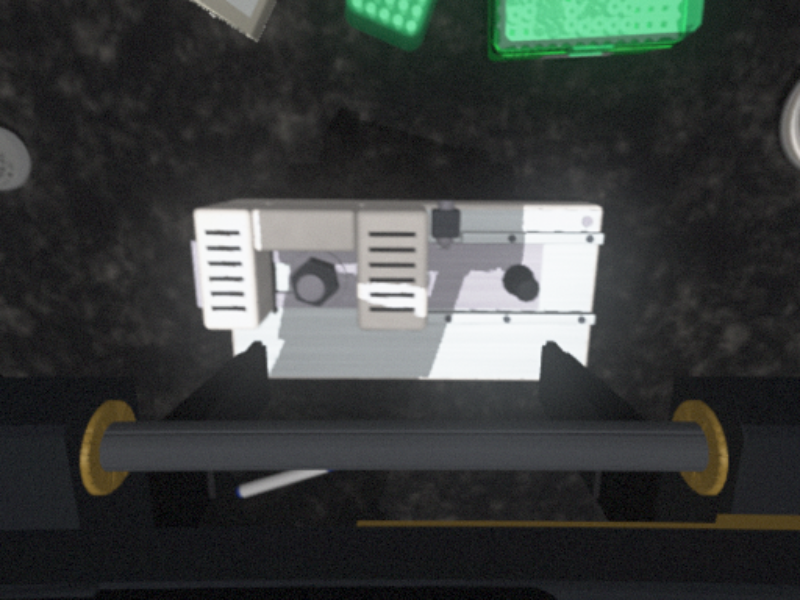

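The wrist view shows the nut around (316,281) in the view, the knob at (520,281) and the unit's front deck edge at row 378, nearly level in the picture. The arm was still settling, so I'll retake it and enlarge.

```bash
python3 -c "
from h import *
import pickle
c=read_camera('wrist');pickle.dump(c,open('w1.pkl','wb'));p,R,s=RT();print(p,s['tcp_rot'],s['qvel'].round(3))
i=c['img'];
a=cv2.resize(i[150:220,150:250],(800,560),interpolation=cv2.INTER_CUBIC)
b=cv2.resize(i[110:260,110:400],(800,414),interpolation=cv2.INTER_CUBIC)
cv2.imwrite('pics/v4.png',cv2.resize(a,(800,560)));cv2.imwrite('pics/v5.png',b)
"
```

```text
[639.66547242 -41.86719133 279.65789924] [3.14139562e+00 1.90184752e-04 1.09676575e-01] [-0.013 -0.003  0.001  0.     0.001  0.003]
```

View pics/v4.png

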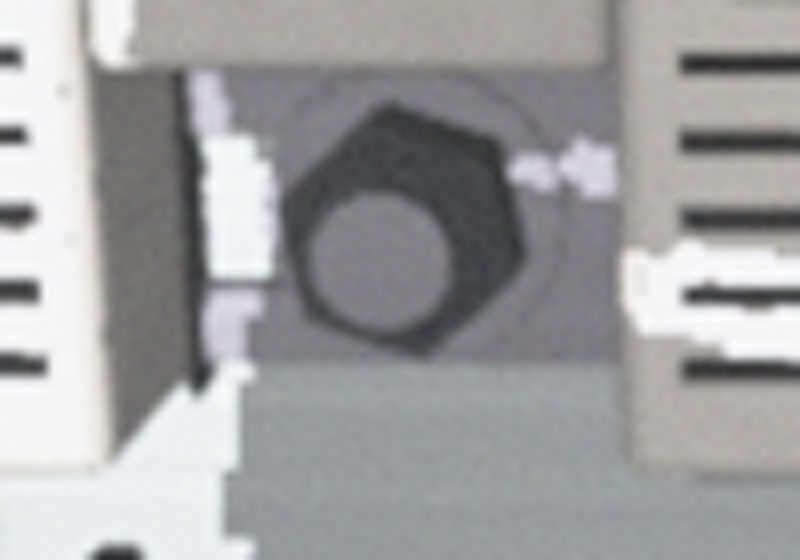

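View pics/v5.png

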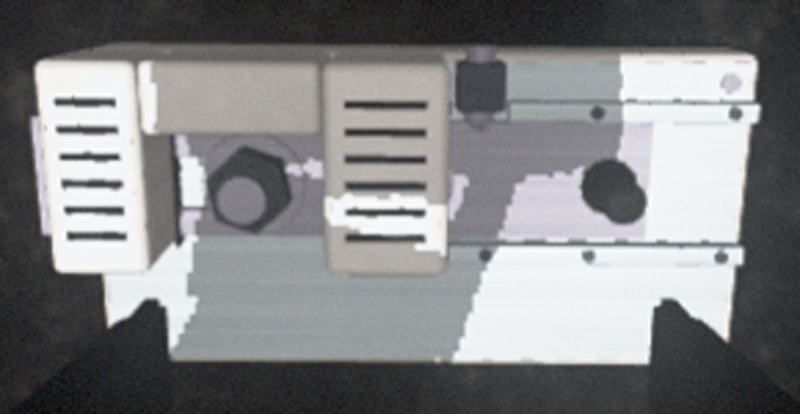

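```bash
python3 -c "
from h import *
import pickle
from scipy.optimize import least_squares
c=pickle.load(open('w1.pkl','rb'))
g5=lambda p:np.array(p,float)/2.7586+[110,110]
g4=lambda p:np.array(p,float)/8+[150,150]
def ln(n,a,b,z):
    q=onz(c,[g5(a),g5(b)],z);w=q[0]-q[1];print(n,q.round(1).tolist(),'yaw',np.arctan2(-w[0],w[1]),np.linalg.norm(w))
ln('front',(172,362),(645,361),40);ln('rail',(447,244),(740,245.5),49);ln('hous',(58,271),(446,272),92);ln('back',(450,47),(755,55),40)
print('knob',onz(c,[g5((626,205))],77.5))
st=onz(c,[g4((381,261))],76.5)[0];print('stud',st)
px=g4([(390,103),(503,145),(525,255),(420,352),(305,315),(283,205)])
def cor(v,z):
    a=v[2]+np.arange(6)*np.pi/3
    return np.c_[v[0]+17.32*np.cos(a),v[1]+17.32*np.sin(a),np.full(6,z)]
def res(v):
    A=proj(c,cor(v,48.5));B=proj(c,cor(v,64.5));H=cv2.convexHull(np.r_[A,B].astype(np.float32))
    return [cv2.pointPolygonTest(H,tuple(map(float,p)),True) for p in px]
best=min((least_squares(res,[st[0],st[1],a0],diff_step=1e-3,x_scale=[1,1,.1]) for a0 in np.arange(0,1.04,.1)),key=lambda r:r.cost)
print(best.x,best.cost,res(best.x)); 
f=(best.x[2]-np.pi/6)
print('flat normals world',[(f+k*np.pi/3+np.pi)%(2*np.pi)-np.pi for k in range(6)])
"
```

```text
front [[531.4, 54.0, 40.0], [555.2, -157.7, 40.0]] yaw 0.11218989429340392 213.09619258595967
rail [[602.6, -61.8, 49.0], [615.6, -185.4, 49.0]] yaw 0.10493143249586782 124.29432606256809
hous [[588.4, 86.6, 92.0], [604.0, -59.5, 92.0]] yaw 0.10656799801448572 146.91612320528813
back [[684.1, -53.5, 40.0], [694.3, -178.5, 40.0]] yaw 0.08162329187285008 125.36330827136534
knob [[ 634.19834676 -126.8607637    77.5       ]]
stud [619.41430725  21.86907176  76.5       ]
[619.36734084  21.9170271    1.23767976] 0.08770768601795022 [-0.04652851883027832, 0.07409468427759903, -0.16620024233731104, 0.2537631909024538, -0.23873156925713782, 0.13692847389499402]
flat normals world [np.float64(0.7140809810517794), np.float64(1.7612785322483768), np.float64(2.8084760834449742), np.float64(-2.4275116725380137), np.float64(-1.3803141213414172), np.float64(-0.3331165701448171)]
```

```bash
python3 -c "
from h import *
go((455,375,200,.149))"
```

```text
shift [-137.9 -434.6   79.6] turn -0.039
```

jog_arm(motion=[[[-14,-44,8],0],[[-28,-88,16],0],[[-42,-132,24],0],[[-56,-176,32],0],[[-70,-220,40],0]])

```text
t: 3.2
eef_pos: [545.5, 170.0, 239.7]
tcp_rot: [3.141, -0.001, 0.108]
ft_force: [0.4, 0.8, 0.2]
opening: 0.999
grip_force: 0.0
```

jog_arm(motion=[[[-14,-44,8],0],[[-28,-88,16],0],[[-42,-132,24],-0.02],[[-56,-176,32],-0.04],[[-68,-214,40],-0.04]])

```text
t: 3.7
eef_pos: [454.7, 375.8, 199.7]
tcp_rot: [-3.141, -0.001, 0.15]
ft_force: [-0.1, -0.1, 0.4]
opening: 1.0
grip_force: 0.0
```

jog_arm(motion=[[[0,0,0],0],[[0,0,0],0]])

```text
t: 3.9
eef_pos: [455.4, 374.7, 199.6]
tcp_rot: [3.141, 0.0, 0.15]
ft_force: [-0.6, -1.3, 0.1]
opening: 0.999
grip_force: 0.0
```

```bash
python3 -c "
from h import *
import pickle
c=read_camera('wrist');pickle.dump(c,open('w2.pkl','wb'));p,R,s=RT();print(p,s['tcp_rot'],s['qvel'].round(3))
for t in('spanner','spanner_big_ring'):
  for r in cut_out(t,c)[:3]:
    print(t,round(r['p'],2),r['box'])
cv2.imwrite('pics/v6.png',cv2.resize(c['img'],(800,600)))
"
```

```text
[455.85891859 374.1087526  199.85849443] [ 3.14138061e+00 -3.60598834e-04  1.49175079e-01] [-0.02  -0.006 -0.002  0.001 -0.001  0.002]
spanner 0.86 [29.9, 46.5, 142.7, 226.2]
spanner 0.64 [224.6, 65.8, 278.3, 260.1]
spanner_big_ring 0.79 [229.0, 65.1, 278.1, 258.4]
spanner_big_ring 0.56 [28.5, 47.1, 143.8, 231.6]
```

View pics/v6.png

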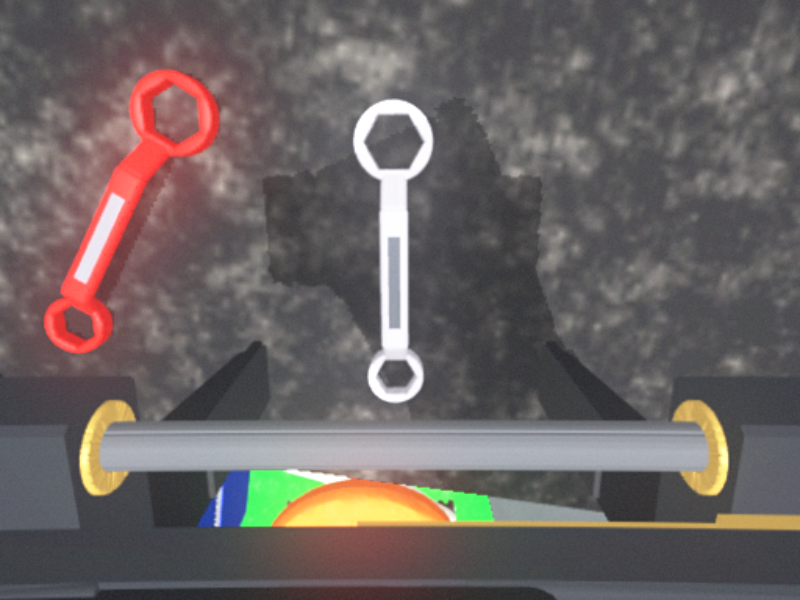

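The steel spanner is upright in view: large ring centre about (394,141), small ring (396,375), handle along column 395. The red look-alike is to the left.

```bash
python3 -c "
from h import *
import pickle
c=pickle.load(open('w2.pkl','rb'))
g=lambda *p:np.array(p,float)/1.5625
b=onz(c,[g(394,141.5)],13)[0];s=onz(c,[g(396,375)],11)[0];d=b-s
y=np.arctan2(d[1],d[0]);o=(s+d*65/155);print(b,s,np.linalg.norm(d[:2]),'yaw',y,'o',o)
h=onz(c,[g(395,212),g(395,350)],30);print('handle ends',(h[:,:2]-o[:2])@[np.cos(y),np.sin(y)])
go((o[0],o[1],34,y))"
```

```text
[534.60700762 392.45794851  13.        ] [381.94114652 368.8032946   11.        ] 154.48756518055214 yaw 0.15372157974529793 o [445.96231408 378.72298818  11.83870968]
handle ends [ 48.93373852 -39.14525556]
shift [ -9.5  -6.4 166. ] turn -0.006
```

jog_arm(motion=[[[-5,-3,40],0],[[-9.5,-6.5,80],-0.005],[[-9.5,-6.5,120],-0.005],[[-9.5,-6.5,150],-0.005],[[-9.5,-6.5,166],-0.005]])

```text
t: 4.55
eef_pos: [445.2, 378.4, 31.4]
tcp_rot: [3.14, 0.002, 0.153]
ft_force: [-0.2, -0.0, 1.1]
opening: 0.998
grip_force: 0.0
```

jog_arm(motion=[[[0,0,0],0],[[0,0,0],0],[[0,0,0],0],[[0,0,0],0],[[0,0,0],0]], grip=1)

```text
t: 5.05
eef_pos: [445.3, 380.2, 34.5]
tcp_rot: [-3.141, -0.001, 0.155]
ft_force: [-0.2, -0.2, 0.6]
opening: 0.636
grip_force: 0.0
```

jog_arm(motion=[[[0,0,0],0],[[0,0,0],0],[[0,0,0],0]])

```text
t: 5.35
eef_pos: [444.9, 380.2, 33.7]
tcp_rot: [3.142, -0.0, 0.155]
ft_force: [-0.9, 0.5, -0.6]
opening: 0.383
grip_force: 0.0
```

jog_arm(motion=[[[0,0,0],0],[[0,0,0],0],[[0,0,0],0],[[0,0,0],0],[[0,0,0],0]])

```text
t: 5.85
eef_pos: [444.9, 380.0, 33.5]
tcp_rot: [3.141, 0.0, 0.155]
ft_force: [-1.0, -0.2, -1.0]
opening: 0.179
grip_force: 30.0
```

jog_arm(motion=[[[0,0,-20],0],[[0,0,-50],0],[[0,0,-90],0],[[0,0,-130],0],[[0,0,-140],0]])

```text
t: 6.35
eef_pos: [445.8, 380.8, 177.4]
tcp_rot: [-3.139, -0.005, 0.155]
ft_force: [1.9, 0.5, -3.5]
opening: 0.173
grip_force: 30.0
```

```bash
python3 -c "
from h import *
s=state();print(s['ft_force'],s['moment'],s['grip_force'],s['opening'])
N=np.array([619.4,21.7]);uy=.108
for ph in(-.441,):
    y=uy+ph; g=N-90*np.array([np.cos(y),np.sin(y)]);print(g,y);go((g[0],g[1],174,y))"
```

```text
[ 1.94670877  0.45080583 -3.47842902] [0.02239868 0.07042172 0.00685266] 29.99846488237381 0.172988245597399
[534.34406372  51.11917237] -0.333
shift [ 36.6 339.4   2.8] turn 0.488
```

jog_arm(motion=[[[5,40,0],0.05],[[10,85,0],0.12],[[15,130,0],0.19],[[20,175,0],0.26],[[25,220,0],0.33]])

```text
t: 6.85
eef_pos: [503.3, 164.8, 172.6]
tcp_rot: [3.141, 0.001, -0.178]
ft_force: [0.7, -1.3, -2.1]
opening: 0.177
grip_force: 30.0
```

```bash
python3 -c "
from h import *
go((534.3,51.1,174,-.333))"
```

```text
shift [ 50.7 106.5  -1.4] turn 0.155
```

jog_arm(motion=[[[20,40,0],0.08],[[40,80,0],0.14],[[50,106,0],0.155],[[50,106,0],0.155],[[50,106,0],0.155]])

```text
t: 7.35
eef_pos: [533.9, 53.2, 172.7]
tcp_rot: [3.141, 0.002, -0.331]
ft_force: [0.2, 0.3, -2.9]
opening: 0.172
grip_force: 30.0
```

jog_arm(motion=[[[0,0,0],0],[[0,0,0],0],[[0,0,0],0]])

```text
t: 7.65
eef_pos: [534.1, 54.4, 173.5]
tcp_rot: [3.142, 0.0, -0.329]
ft_force: [-0.2, -0.1, -3.0]
opening: 0.174
grip_force: 30.0
```

```bash
python3 -c "
from h import *
import pickle
c=read_camera('wrist');p,R,s=RT();pickle.dump((c,p,R),open('w3.pkl','wb'));print(p,s['tcp_rot'],s['qvel'].round(3))
go((534.3,51.1,174,-.333))
i=c['img'];cv2.imwrite('pics/v7.png',cv2.resize(i[0:240,130:400],(675,600),interpolation=cv2.INTER_CUBIC))
for a in (0,1,2): print((R.T@(np.array([619.4,21.7,76.5])-p)))
print(proj(c,[[619.4,21.7,76.5]]), proj(c,[p+R@[91,0,34]]))
"
```

```text
[534.14560168  54.27765009 173.58727471] [ 3.14151918e+00  2.22737831e-05 -3.28900603e-01] [-0.005 -0.003 -0.002  0.001  0.001 -0.   ]
shift [ 1.2  3.  -0.4] turn 0.004
[91.20942734  3.28688481 97.08548491]
[91.20942734  3.28688481 97.08548491]
[91.20942734  3.28688481 97.08548491]
[[262.78273645  71.34139759]] [[257.91557743  61.43231798]]
```

View pics/v7.png

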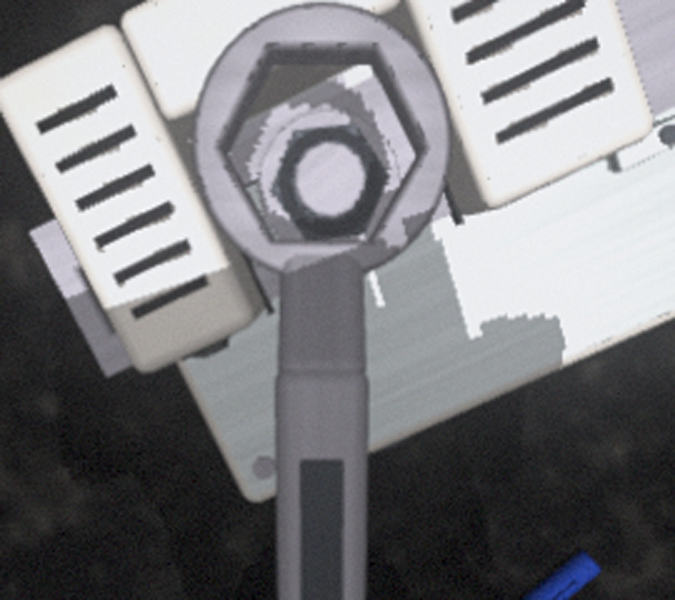

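Ring outer centre is at crop (322,135), its hexagon square to the view. The stud is at (330,177), where predicted, and the nut's flats look parallel to the ring's.

```bash
python3 -c "
from h import *
import pickle
c,p,R=pickle.load(open('w3.pkl','rb'))
g=lambda *q:np.array(q,float)/2.5+[130,0]
def tool(px,z):
    o,v=ray(c,[px]);o=R.T@(o-p);v=R.T@v[0];return o+v*(z-o[2])/v[2]
print('outer',tool(g(322,136),19),'L',tool(g(196,140),19),'R',tool(g(448,140),19),'T',tool(g(322,3),19))
print('hexcorners L,R',tool(g(222,148),19),tool(g(424,148),19),tool(g(260,45),19),tool(g(378,45),19))
print('handle end edge',tool(g(277,372),2),tool(g(367,372),2))
st=tool(g(330,177),p[2]-76.5);print('stud',st,p+R@st)
"
```

```text
outer [92.44291523  0.41682372 19.        ] L [ 91.73625277 -22.67952358  19.        ] R [91.70983077 23.51220835 19.        ] T [113.98635146   0.41643397  19.        ]
hexcorners L,R [ 90.38806333 -17.96466791  19.        ] [90.36580165 19.16502459 19.        ] [107.38307935 -10.61667806  19.        ] [107.37314073  10.38222996  19.        ]
handle end edge [51.60719607 -7.58569689  2.        ] [51.5984223   8.35586937  2.        ]
stud [91.55736581  2.7501568  97.08727471] [619.90265283  22.09557313  76.49816302]
```

jog_arm(motion=[[[0.2,2.6,20],0.004],[[0.2,2.6,50],0.004],[[0.2,2.6,65],0.004],[[0.2,2.6,73],0.004],[[0.2,2.6,73],0.004]])

```text
t: 8.2
eef_pos: [533.4, 51.2, 100.0]
tcp_rot: [3.141, 0.001, -0.334]
ft_force: [0.8, -0.4, -2.2]
opening: 0.176
grip_force: 30.0
```

jog_arm(motion=[[[0,0,4],0],[[0,0,8],0],[[0,0,12],0],[[0,0,14],0],[[0,0,14],0]])

```text
t: 8.7
eef_pos: [532.9, 51.2, 86.7]
tcp_rot: [3.141, 0.001, -0.334]
ft_force: [-5.5, 2.5, 2.4]
opening: 0.174
grip_force: 30.0
```

```bash
python3 -c "
from h import *
import pickle
c=read_camera('wrist');p,R,s=RT();pickle.dump((c,p,R),open('w4.pkl','wb'));print(p,s['tcp_rot'],s['ft_force'],s['moment'])
i=c['img'];cv2.imwrite('pics/v8.png',cv2.resize(i[0:160,190:330],(525,600),interpolation=cv2.INTER_CUBIC))
"
```

```text
[532.88564957  51.24343006  86.78932878] [ 3.14127946e+00  1.25759966e-03 -3.34029366e-01] [-5.54072289  1.44159786  2.15060908] [0.48185847 0.73651694 0.00978303]
```

View pics/v8.png

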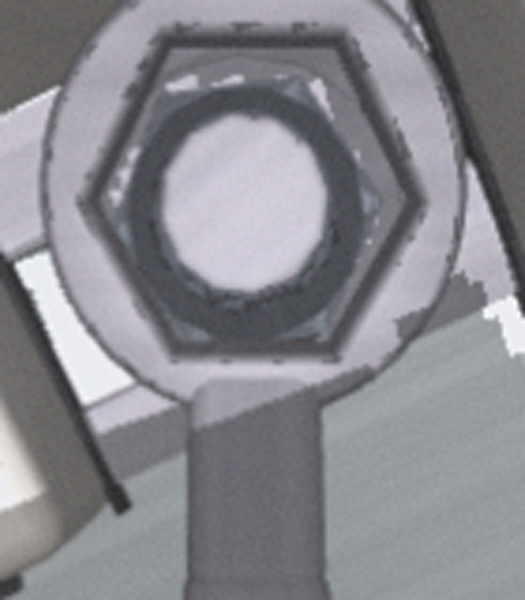

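Ring is down over the nut (underside ≈53 mm), touching lightly on the handle side, so I ease back 1.2 mm and make the first stroke.

jog_arm(motion=[[[-1.2,0,0],0],[[-1.2,0,0],0]])

```text
t: 8.95
eef_pos: [532.7, 51.5, 87.0]
tcp_rot: [-3.141, -0.001, -0.334]
ft_force: [-1.8, 0.9, 0.7]
opening: 0.179
grip_force: 30.0
```

jog_arm(motion=[[[0.4,8.2,0],-0.09],[[1.5,16.3,0],-0.18],[[3.3,24.3,0],-0.27],[[5.8,32.1,0],-0.36],[[5.8,32.1,0],-0.36]])

```text
t: 9.45
eef_pos: [527.9, 18.6, 86.9]
tcp_rot: [3.141, -0.001, 0.026]
ft_force: [-0.7, 1.4, 1.3]
opening: 0.177
grip_force: 30.0
```

jog_arm(motion=[[[0.4,8.2,0],-0.09],[[1.5,16.3,0],-0.18],[[3.3,24.3,0],-0.27],[[5.8,32.1,0],-0.36],[[5.8,32.1,0],-0.36]])

```text
t: 9.95
eef_pos: [534.5, -13.1, 86.7]
tcp_rot: [3.141, -0.001, 0.384]
ft_force: [-0.9, 1.1, 0.5]
opening: 0.177
grip_force: 30.0
```

```bash
python3 -c "
from h import *
import pickle
c=read_camera('wrist');p,R,s=RT();pickle.dump((c,p,R),open('w5.pkl','wb'));print(p,s['tcp_rot'],s['ft_force'],s['moment'])
i=c['img'];cv2.imwrite('pics/v9.png',cv2.resize(i[0:160,190:330],(525,600),interpolation=cv2.INTER_CUBIC))
"
```

```text
[534.30130963 -12.74606932  86.7432991 ] [ 3.14124529e+00 -4.67641559e-04  3.81417350e-01] [-0.70320697  0.21752541  1.82978154] [ 0.14988554 -0.11081167  0.04825913]
```

View pics/v9.png

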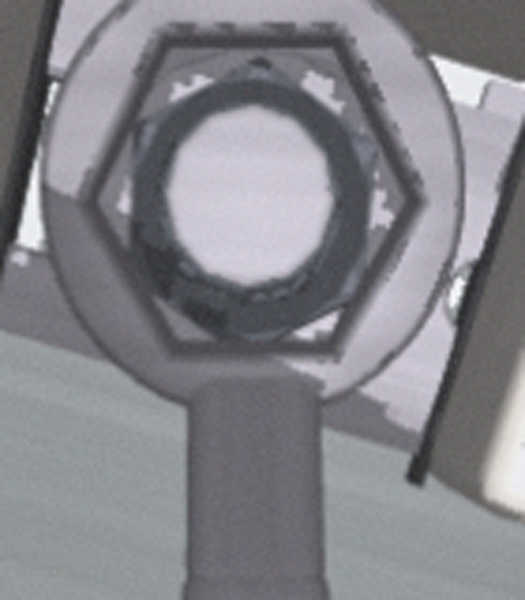

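```bash
cat > f.py <<'E'
from h import *
import pickle
def hexpose(c,p,R,px):
    a=np.radians([90,-90,30,-30,150,-150]);r=16.2/np.cos(np.pi/6)
    # order L,R,TL,TR,BL,BR ; ring frame x up(image), y left
    M=np.c_[r*np.cos(a),r*np.sin(a),0*a]
    k,d=K(c);ok,rv,tv=cv2.solvePnP(M,px,k,d,flags=cv2.SOLVEPNP_ITERATIVE)
    Rc=F@cv2.Rodrigues(rv)[0];t=(F@tv).ravel();E=np.array(c["extrinsics"])
    W=E[:3,:3]@Rc;o=E[:3,:3]@t+E[:3,3]
    T=R.T@W;print("ring top centre in tool",(R.T@(o-p)).round(2),"world",o.round(2),"x axis",T[:,0].round(3),"normal",T[:,2].round(3),"err",(proj(c,(W@M.T).T+o)-px).round(1).tolist())
    return o
def nutfit(c,px,st):
    from scipy.optimize import least_squares
    f=lambda v:(proj(c,np.c_[v[0]+17.32*np.cos(v[2]+np.arange(6)*np.pi/3),v[1]+17.32*np.sin(v[2]+np.arange(6)*np.pi/3),np.full(6,64.5)]))
    def res(v): 
        q=f(v);return np.concatenate([q[np.argmin(((q-x)**2).sum(1))]-x for x in px])
    for a in(.1,.3,.5,.7,.9):
        r=least_squares(res,[st[0],st[1],a]);print("nut",r.x.round(3),"cost",round(r.cost,2),"fit yaw",((r.x[2]-np.pi/6+np.pi/6)%(np.pi/3)-np.pi/6).round(3))
E
python3 -c "
from f import *
g=lambda q:np.array(q,float)/3.75+[190,0]
H=[(85,202),(420,203),(165,40),(345,40),(172,355),(335,357)]
for n,s,cs in(('w4',(245,203),[(375,200),(300,85),(165,90)]),('w5',(250,196),[(260,62),(262,340)])):
    c,p,R=pickle.load(open(n+'.pkl','rb'))
    hexpose(c,p,R,g(H)); st=onz(c,[g(s)],76.5)[0];print('stud',st,R.T@(st-p)); nutfit(c,g(cs),st)
c,p,R=pickle.load(open('w3.pkl','rb'));g=lambda q:np.array(q,float)/2.5+[130,0]
hexpose(c,p,R,g([(222,148),(424,148),(264,45),(378,45),(275,241),(370,241)]))
"
```

```text
ring top centre in tool [9.076e+01 2.000e-02 4.320e+00] world [618.61  21.47  82.36] x axis [ 1.     0.005 -0.018] normal [-0.018  0.003 -1.   ] err [[0.1, 0.1], [0.5, 0.3], [0.5, -0.3], [-0.9, -0.1], [-0.0, 0.2], [-0.2, -0.2]]
stud [619.66838109  22.17156298  76.5       ] [91.53030845 -0.99007263 10.17391879]
nut [6.19633e+02 2.28910e+01 2.66000e-01] cost 4.65 fit yaw -0.257
nut [6.19633e+02 2.28910e+01 2.66000e-01] cost 4.65 fit yaw -0.257
nut [6.19633e+02 2.28910e+01 2.66000e-01] cost 4.65 fit yaw -0.257
nut [6.19633e+02 2.28910e+01 2.66000e-01] cost 4.65 fit yaw -0.257
nut [619.633  22.891   1.314] cost 4.65 fit yaw -0.257
ring top centre in tool [90.78 -0.24  4.2 ] world [618.48  21.27  82.59] x axis [ 1.     0.002 -0.018] normal [-0.018  0.003 -1.   ] err [[0.1, 0.1], [0.5, 0.3], [0.5, -0.3], [-0.9, -0.1], [-0.0, 0.2], [-0.2, -0.2]]
stud [619.75307436  22.25217744  76.5       ] [92.33384717 -0.67852309 10.28624429]
nut [6.20521e+02 2.11310e+01 3.93000e-01] cost 9.35 fit yaw -0.131
nut [6.20521e+02 2.11310e+01 3.93000e-01] cost 9.35 fit yaw -0.131
nut [6.20521e+02 2.11310e+01 3.93000e-01] cost 9.35 fit yaw -0.131
nut [6.20521e+02 2.11310e+01 3.93000e-01] cost 9.35 fit yaw -0.131
nut [617.478  29.243   0.916] cost 5.3 fit yaw 0.392
ring top centre in tool [89.96  0.28 15.31] world [619.19  24.95 158.28] x axis [ 0.977 -0.012 -0.215] normal [-0.214 -0.155 -0.964] err [[-0.7, -0.2], [0.8, 0.2], [0.9, 0.5], [-1.2, -0.1], [-0.4, -0.7], [0.6, 0.2]]
```

```bash
cat > n.py <<'E'
from h import *
import pickle
from scipy.optimize import minimize
def fit(c,thr,x0):
    t=np.arange(0,6.28,.2)
    sub=6
    ctr=proj(c,[[x0[0],x0[1],62]])[0]; r0=(ctr-30).astype(int); r0=np.maximum(r0,0)
    roi=c["img"][r0[1]:r0[1]+60,r0[0]:r0[0]+60].mean(2).astype(np.float32)
    big=cv2.resize(roi,None,fx=sub,fy=sub,interpolation=cv2.INTER_CUBIC)
    def poly(P): 
        q=(proj(c,P)-r0+.5)*sub-.5
        m=np.zeros(big.shape,np.uint8);cv2.fillConvexPoly(m,cv2.convexHull(np.round(q*16).astype(np.int32)),1,shift=4);return m>0
    def model(v):
        a=v[2]+np.pi/6+np.arange(6)*np.pi/3;h=np.c_[v[0]+17.32*np.cos(a),v[1]+17.32*np.sin(a)]
        f=lambda z:np.c_[h,np.full(6,z)]
        return poly(np.r_[f(48.5),f(64.5)]),poly(np.c_[v[0]+10*np.cos(t),v[1]+10*np.sin(t),0*t+76.5])
    def cost(v):
        m,s=model(v); body=m&~s; ring=cv2.dilate(m.astype(np.uint8),np.ones((37,37)))>0; ring&=~m&~s
        return np.clip(big[body],0,thr).mean()-np.clip(big[ring],0,thr).mean()
    best=None
    for a in np.arange(-.6,.2,.1):
        r=minimize(cost,[x0[0],x0[1],a],method="Nelder-Mead",options=dict(initial_simplex=[[x0[0],x0[1],a],[x0[0]+1,x0[1],a],[x0[0],x0[1]+1,a],[x0[0],x0[1],a+.08]],xatol=.005,fatol=.005))
        if best is None or r.fun<best.fun: best=r
    print(best.x.round(3),round(best.fun,2),"spread",[round(cost(best.x+[0,0,d])-best.fun,2) for d in(-.1,-.05,.05,.1)])
    return best.x
if __name__=="__main__":
    for n in("w1","w3"):
        c=pickle.load(open(n+".pkl","rb"));c=c[0] if isinstance(c,tuple) else c
        for thr in(90,110,130): fit(c,thr,(619.6,22))
E
python3 n.py; python3 -c "
from h import *
go((450,210,180,.1))"
```

```text
[ 6.19673e+02  2.25830e+01 -1.59000e-01] -17.33 spread [np.float64(0.23), np.float64(0.16), np.float64(0.13), np.float64(0.34)]
[ 6.19628e+02  2.25810e+01 -2.04000e-01] -36.22 spread [np.float64(0.85), np.float64(0.37), np.float64(0.27), np.float64(1.0)]
[ 6.19633e+02  2.25810e+01 -2.16000e-01] -52.46 spread [np.float64(1.09), np.float64(0.35), np.float64(0.25), np.float64(0.99)]
[ 6.19701e+02  2.26750e+01 -2.02000e-01] -12.05 spread [np.float64(0.17), np.float64(0.04), np.float64(0.06), np.float64(0.17)]
[ 6.1954e+02  2.2552e+01 -2.2200e-01] -28.33 spread [np.float64(0.73), np.float64(0.25), np.float64(0.19), np.float64(0.48)]
[ 6.19438e+02  2.24880e+01 -2.18000e-01] -43.71 spread [np.float64(1.45), np.float64(0.45), np.float64(0.24), np.float64(0.95)]
shift [   4.7 -238.1  -93.3] turn 0.281
```

jog_arm(motion=[[[0,0,-30],0],[[0,0,-65],0],[[0,-20,-93],0.06],[[0,-60,-93],0.12],[[2,-105,-93],0.18]])

```text
t: 10.5
eef_pos: [496.0, 86.1, 180.3]
tcp_rot: [3.141, -0.002, 0.197]
ft_force: [0.5, 0.9, -3.5]
opening: 0.175
grip_force: 30.0
```

```bash
python3 -c "
from h import *
go((450,210,100,.1),(450,210,36,.1))"
```

```text
shift [ -21.1 -130.6   80.2] turn 0.097
shift [ -21.2 -130.6  144.2] turn 0.097
```

jog_arm(motion=[[[-8,-45,10],0.05],[[-16,-90,30],0.097],[[-21,-128,60],0.097],[[-21,-128,100],0.097],[[-21,-128,120],0.097]])

```text
t: 11.0
eef_pos: [448.0, 207.6, 57.2]
tcp_rot: [3.141, 0.002, 0.107]
ft_force: [-0.9, 0.1, -3.0]
opening: 0.179
grip_force: 30.0
```

jog_arm(motion=[[[0,0,8],0],[[0,0,15],0],[[0,0,20],0],[[0,0,24.5],0],[[0,0,25.5],0]])

```text
t: 11.5
eef_pos: [450.3, 206.2, 34.5]
tcp_rot: [-3.141, -0.002, 0.108]
ft_force: [2.6, 0.7, 1.5]
opening: 0.175
grip_force: 30.0
```

jog_arm(motion=[[[0,0,0],0],[[0,0,0],0]])

```text
t: 11.7
eef_pos: [449.9, 206.2, 34.5]
tcp_rot: [-3.142, -0.001, 0.108]
ft_force: [1.7, 0.9, 0.6]
opening: 0.171
grip_force: 30.0
```

jog_arm(motion=[[[0,0,0],0],[[0,0,0],0],[[0,0,0.5],0]], grip=0.7)

```text
t: 12.0
eef_pos: [449.6, 206.2, 33.7]
tcp_rot: [3.141, 0.0, 0.109]
ft_force: [0.3, 1.0, 0.1]
opening: 0.291
grip_force: 0.0
```

jog_arm(motion=[[[0,0,0],0],[[0,0,0],0],[[0,0,0],0],[[0,0,0],0],[[0,0,0],0]], grip=1)

```text
t: 12.5
eef_pos: [449.7, 206.2, 33.6]
tcp_rot: [3.141, 0.0, 0.109]
ft_force: [0.0, -0.7, -0.7]
opening: 0.182
grip_force: 30.0
```

jog_arm(motion=[[[0,0,-15],0],[[0,0,-50],0],[[0,0,-90],0],[[0,0,-105],0],[[0,0,-105],0]])

```text
t: 13.0
eef_pos: [450.3, 206.5, 140.4]
tcp_rot: [-3.141, -0.004, 0.109]
ft_force: [0.3, -0.4, -3.6]
opening: 0.178
grip_force: 30.0
```

```bash
python3 -c "
from h import *
N=np.array([619.55,22.45]);y=-.21
g=N-91*np.array([np.cos(y),np.sin(y)]);print(g);go((g[0],g[1],140,y))"
```

```text
[530.54918676  41.41985089]
shift [ 61.8 172.8   0.5] turn 0.319
```

jog_arm(motion=[[[15,43,0],0.08],[[31,86,0],0.16],[[46,130,0],0.24],[[61.8,172.8,0],0.319],[[61.8,172.8,0],0.319]])

```text
t: 13.5
eef_pos: [531.6, 37.0, 137.0]
tcp_rot: [3.141, 0.0, -0.217]
ft_force: [0.3, 1.4, -3.2]
opening: 0.177
grip_force: 30.0
```

jog_arm(motion=[[[0,0,0],0],[[0,0,0],0],[[0,0,0],0]])

```text
t: 13.8
eef_pos: [529.3, 42.2, 138.1]
tcp_rot: [3.141, 0.001, -0.208]
ft_force: [-0.1, 0.2, -2.1]
opening: 0.176
grip_force: 30.0
```

```bash
cat > al.py <<'E'
from n import *
from f import hexpose
import sys
c=read_camera('wrist');p,R,s=RT();pickle.dump((c,p,R),open(sys.argv[1]+'.pkl','wb'));print(p,s['tcp_rot'],s['ft_force'])
w=s['tcp_rot'][2]
for thr in(110,130):
    v=fit(c,thr,(619.55,22.45));print('nut in tool',(R.T@([v[0],v[1],64]-p)).round(2))
# ring outer edge: bright ring vs model, fit centre (x,y) and z in tool by hole darkness is hard; use edges
i=c['img'];g=i.mean(2)
# ring hole corners predicted for x=91,y=0,z=19
a=np.arange(6)*np.pi/3+np.pi/6
P=(R@np.c_[91+18.7*np.cos(a),18.7*np.sin(a),np.full(6,19.)].T).T+p
print('hole pred',proj(c,P).round(1).tolist())
cv2.imwrite('pics/%s.png'%sys.argv[1],cv2.resize(i[0:180,170:350],(600,600),interpolation=cv2.INTER_CUBIC))
E
python3 al.py w6
```

```text
[529.42849581  42.20531437 138.34094242] [ 3.14142859e+00  6.13534561e-04 -2.08389797e-01] [ 0.05707867 -0.21471916 -2.77934803]
[ 6.1949e+02  2.2412e+01 -2.0800e-01] -25.51 spread [np.float64(0.73), np.float64(0.2), np.float64(0.36), np.float64(0.98)]
nut in tool [92.25  0.72 74.28]
[ 6.19351e+02  2.22470e+01 -2.11000e-01] -42.64 spread [np.float64(2.0), np.float64(0.51), np.float64(0.91), np.float64(2.46)]
nut in tool [92.15  0.91 74.28]
hole pred [[278.7, 18.1], [298.5, 57.5], [277.5, 94.5], [237.9, 94.5], [216.9, 57.5], [236.6, 18.2]]
```

```bash
cat > rg.py <<'E'
from h import *
import pickle,sys
def ringshift(n):
    a,_,_=pickle.load(open('w3.pkl','rb'));b,p,R=pickle.load(open(n+'.pkl','rb'))
    A=cv2.cvtColor(a['img'],cv2.COLOR_BGR2GRAY);B=cv2.cvtColor(b['img'],cv2.COLOR_BGR2GRAY)
    m=np.zeros(A.shape,np.uint8);cv2.circle(m,(259,56),50,255,-1);cv2.fillPoly(m,[np.array([[219,59],[235,17],[282,17],[300,59],[279,97],[240,97]])],0)
    m[2:12]=m[2:12];m[:2]=0;m[100:152,240:278]=255
    out=[]
    for M in(cv2.MOTION_TRANSLATION,cv2.MOTION_EUCLIDEAN,cv2.MOTION_AFFINE):
        cc,W=cv2.findTransformECC(A,B,np.eye(2,3,dtype=np.float32),M,(3,200,1e-5),m,3)
        q=W@np.array([[259.2,222,296,259],[57,57,57,140],[1,1,1,1]]);print(round(cc,3),W.round(3).tolist(),q.round(1).T.tolist())
ringshift(sys.argv[1])
E
python3 rg.py w6
```

```text
0.952 [[1.0, 0.0, -0.11500000208616257], [0.0, 1.0, 0.9940000176429749]] [[259.1, 58.0], [221.9, 58.0], [295.9, 58.0], [258.9, 141.0]]
0.941 [[1.0, -0.006000000052154064, 0.4620000123977661], [0.006000000052154064, 1.0, -0.5199999809265137]] [[259.3, 58.0], [222.1, 57.8], [296.1, 58.3], [258.6, 141.0]]
0.946 [[0.9990000128746033, 0.0, 0.125], [0.023000000044703484, 0.9850000143051147, -3.200000047683716]] [[259.2, 58.8], [222.0, 57.9], [296.0, 59.6], [259.1, 140.5]]
```

jog_arm(motion=[[[1,0.2,15],0],[[2,0.3,30],0],[[2,0.3,36],0],[[2,0.3,36],0],[[2,0.3,36],0]])

```text
t: 14.35
eef_pos: [531.9, 40.8, 103.0]
tcp_rot: [3.142, -0.0, -0.21]
ft_force: [-0.2, 0.4, -2.1]
opening: 0.172
grip_force: 30.0
```

jog_arm(motion=[[[0,0,2],0],[[0,0,4],0],[[0,0,6],0],[[0,0,6],0]])

```text
t: 14.75
eef_pos: [531.7, 40.5, 96.5]
tcp_rot: [3.141, 0.0, -0.21]
ft_force: [-0.4, -0.4, -2.1]
opening: 0.172
grip_force: 30.0
```

```bash
python3 al.py w7; python3 rg.py w7
```

```text
[531.77060438  40.47560469  96.55283961] [ 3.14148195e+00  1.62692471e-04 -2.10213341e-01] [-0.09532263 -0.16303652 -2.21213676]
[ 6.191e+02  2.278e+01 -3.580e-01] -20.75 spread [np.float64(1.13), np.float64(0.35), np.float64(0.09), np.float64(0.41)]
nut in tool [89.1  -0.92 32.54]
[ 6.19326e+02  2.28950e+01 -2.91000e-01] -31.08 spread [np.float64(0.93), np.float64(0.33), np.float64(0.56), np.float64(2.19)]
nut in tool [89.3  -1.08 32.54]
hole pred [[278.7, 18.5], [298.5, 57.7], [277.5, 94.7], [238.0, 94.7], [217.0, 57.8], [236.7, 18.5]]
0.944 [[1.0, 0.0, 0.10700000077486038], [0.0, 1.0, 0.22200000286102295]] [[259.3, 57.2], [222.1, 57.2], [296.1, 57.2], [259.1, 140.2]]
0.944 [[1.0, -0.00800000037997961, 1.1779999732971191], [0.00800000037997961, 1.0, -0.8939999938011169]] [[259.9, 58.2], [222.7, 57.9], [296.7, 58.5], [259.0, 141.2]]
0.948 [[0.9779999852180481, -0.007000000216066837, 5.849999904632568], [0.00800000037997961, 0.9879999756813049, 0.32499998807907104]] [[258.9, 58.7], [222.5, 58.4], [294.8, 58.9], [258.0, 140.7]]
```

jog_arm(motion=[[[-0.4,-0.6,0],0],[[-0.4,-0.6,2],0],[[-0.4,-0.6,4],0],[[-0.4,-0.6,4],0]])

```text
t: 15.2
eef_pos: [531.4, 41.2, 92.3]
tcp_rot: [3.141, 0.0, -0.21]
ft_force: [0.3, -0.1, -3.1]
opening: 0.173
grip_force: 30.0
```

jog_arm(motion=[[[0,0,2],0],[[0,0,4],0],[[0,0,7],0],[[0,0,7],0],[[0,0,7],0]])

```text
t: 15.7
eef_pos: [531.5, 41.1, 85.5]
tcp_rot: [3.141, 0.0, -0.21]
ft_force: [0.4, 0.2, -2.7]
opening: 0.174
grip_force: 30.0
```

```bash
python3 al.py w8|head -1; python3 rg.py w8
```

```text
[531.5837734   41.15253411  85.61221428] [ 3.14149662e+00 -7.14546649e-05 -2.10161132e-01] [-0.55769582  0.08102031 -1.91302577]
0.939 [[1.0, 0.0, -0.16099999845027924], [0.0, 1.0, 0.7799999713897705]] [[259.0, 57.8], [221.8, 57.8], [295.8, 57.8], [258.8, 140.8]]
0.937 [[1.0, -0.004999999888241291, -0.0430000014603138], [0.004999999888241291, 1.0, -0.4740000069141388]] [[258.9, 57.8], [221.7, 57.7], [295.7, 58.0], [258.2, 140.8]]
0.94 [[0.9990000128746033, -0.0, -0.1080000028014183], [-0.012000000104308128, 1.031999945640564, 0.7200000286102295]] [[259.0, 56.5], [221.8, 56.9], [295.7, 56.1], [258.8, 142.1]]
```

Seated fully with no load. First stroke.

jog_arm(motion=[[[0.4,8.1,0],-0.09],[[1.5,16.2,0],-0.18],[[3.3,24.1,0],-0.27],[[5.8,31.9,0],-0.36]])

```text
t: 16.15
eef_pos: [530.2, 9.0, 85.6]
tcp_rot: [-3.141, 0.001, 0.153]
ft_force: [0.6, 5.4, -3.6]
opening: 0.173
grip_force: 30.0
```

```bash
python3 al.py w9|head -1; python3 rg.py w9
```

```text
[530.38054092   8.03387161  85.58695769] [-3.14108794e+00  5.76831751e-04  1.57975386e-01] [-1.08076666  3.98366059 -3.52032965]
0.937 [[1.0, 0.0, 0.6980000138282776], [0.0, 1.0, 0.8209999799728394]] [[259.9, 57.8], [222.7, 57.8], [296.7, 57.8], [259.7, 140.8]]
0.933 [[1.0, 0.003000000026077032, -0.7670000195503235], [-0.003000000026077032, 1.0, -0.10700000077486038]] [[258.6, 56.1], [221.4, 56.2], [295.4, 56.0], [258.6, 139.1]]
0.756 [[0.8820000290870667, 0.061000000685453415, 22.684999465942383], [0.09200000017881393, 0.8899999856948853, -12.548999786376953]] [[254.8, 62.0], [222.0, 58.5], [287.3, 65.3], [259.7, 135.8]]
```

jog_arm(motion=[[[0.4,8.1,0],-0.09],[[1.5,16.2,0],-0.18],[[3.3,24.1,0],-0.27],[[5.8,31.9,0],-0.36]])

```text
t: 16.6
eef_pos: [540.6, -21.6, 85.5]
tcp_rot: [-3.14, 0.001, 0.511]
ft_force: [-0.5, 5.0, -2.4]
opening: 0.175
grip_force: 30.0
```

jog_arm(motion=[[[0.3,7.2,0],-0.08],[[1.2,14.4,0],-0.16],[[2.6,21.5,0],-0.24],[[2.6,21.5,0],-0.24],[[2.6,21.5,0],-0.24]])

```text
t: 17.1
eef_pos: [553.5, -39.3, 85.6]
tcp_rot: [-3.141, 0.001, 0.747]
ft_force: [-2.5, -0.9, -2.5]
opening: 0.179
grip_force: 30.0
```

```bash
python3 al.py w10; python3 rg.py w10; python3 -c "
from h import *
print(state()['ft_force'],state()['moment'])"
```

```text
[553.45333836 -39.30126474  85.58160355] [-3.14148692e+00  5.69573891e-04  7.47278774e-01] [-2.96470035 -1.55292727 -2.60179853]
[619.342  22.655  -0.634] -25.07 spread [np.float64(0.82), np.float64(0.39), np.float64(0.47), np.float64(1.1)]
nut in tool [90.45 -0.66 21.53]
[619.199  22.73   -0.668] -29.21 spread [np.float64(0.71), np.float64(0.37), np.float64(0.39), np.float64(1.47)]
nut in tool [90.4  -0.82 21.53]
hole pred [[279.8, 18.8], [299.5, 58.0], [278.6, 95.0], [239.0, 95.0], [218.1, 58.1], [237.8, 18.9]]
0.805 [[1.0, 0.0, 0.3840000033378601], [0.0, 1.0, 0.024000000208616257]] [[259.6, 57.0], [222.4, 57.0], [296.4, 57.0], [259.4, 140.0]]
0.805 [[1.0, 0.0020000000949949026, 0.14900000393390656], [-0.0020000000949949026, 1.0, 0.4569999873638153]] [[259.5, 57.0], [222.3, 57.0], [296.3, 56.9], [259.4, 140.0]]
0.816 [[1.0269999504089355, 0.003000000026077032, -6.690999984741211], [-0.032999999821186066, 0.8930000066757202, 14.097999572753906]] [[259.6, 56.3], [221.4, 57.6], [297.3, 55.1], [259.6, 130.4]]
[-2.96470035 -1.55292727 -2.60179853] [-0.29938495  0.49715963 -0.01453517]
```

jog_arm(motion=[[[0.3,-7.7,0],0.085],[[1.3,-15.3,0],0.17],[[1.3,-15.3,0],0.17],[[1.3,-15.3,-3],0.17],[[1.3,-15.3,-8],0.17]])

```text
t: 17.65
eef_pos: [544.6, -27.5, 93.9]
tcp_rot: [3.141, -0.0, 0.581]
ft_force: [0.7, -0.5, -2.5]
opening: 0.175
grip_force: 30.0
```

jog_arm(motion=[[[0,0,-8],0],[[0,0,-20],0],[[0,0,-45],0],[[0,0,-45],0],[[0,0,-45],0]])

```text
t: 18.15
eef_pos: [544.5, -27.4, 139.2]
tcp_rot: [3.14, -0.001, 0.58]
ft_force: [0.1, 0.7, -3.6]
opening: 0.175
grip_force: 30.0
```

```bash
python3 al.py w11; python3 rg.py w11; python3 -c "
from h import *
N=np.array([619.55,22.45])
for f in(-.47,-.51): g=N-90.2*np.array([np.cos(f),np.sin(f)]);go((g[0],g[1],139,f))"
```

```text
[544.15724055 -27.38216084 138.46263308] [ 3.14142212e+00 -2.75751167e-05  5.79856526e-01] [-0.45068775 -0.21035472 -2.3467607 ]
[6.19393e+02 2.20420e+01 5.28000e-01] -33.88 spread [np.float64(1.28), np.float64(0.51), np.float64(0.29), np.float64(1.11)]
nut in tool [90.02 -0.14 74.47]
[ 6.19354e+02  2.21380e+01 -5.19000e-01] -47.36 spread [np.float64(2.14), np.float64(0.69), np.float64(0.84), np.float64(2.4)]
nut in tool [90.04 -0.24 74.47]
hole pred [[279.1, 19.9], [298.8, 58.8], [277.9, 95.5], [238.6, 95.6], [217.8, 58.9], [237.4, 19.9]]
0.83 [[1.0, 0.0, 0.004000000189989805], [0.0, 1.0, 0.5659999847412109]] [[259.2, 57.6], [222.0, 57.6], [296.0, 57.6], [259.0, 140.6]]
0.826 [[1.0, -0.003000000026077032, -0.10199999809265137], [0.003000000026077032, 1.0, -1.440000057220459]] [[258.9, 56.3], [221.7, 56.2], [295.7, 56.4], [258.5, 139.3]]
0.824 [[1.0069999694824219, 0.0020000000949949026, -2.367000102996826], [-0.04399999976158142, 0.9409999847412109, 14.060999870300293]] [[258.9, 56.2], [221.4, 57.8], [296.0, 54.5], [258.9, 134.3]]
shift [ 45.5 -78.6  -0.5] turn 1.05
shift [ 48.6 -80.3  -0.5] turn 1.09
```

```bash
python3 -c "
from h import *
N=np.array([619.4,22.2])
f=-.5; g=N-90.1*np.array([np.cos(f),np.sin(f)]);print(g);go((g[0],g[1],139,f))"
```

```text
[540.32981117  65.39624103]
shift [ 47.6 -79.7  -0.5] turn 1.08
```

jog_arm(motion=[[[0.9,-12.6,0],0.14],[[3.5,-24.9,0],0.28],[[7.8,-36.7,0],0.42],[[13.7,-47.9,0],0.56],[[21.2,-58,0],0.7]])

```text
t: 18.7
eef_pos: [529.7, 33.3, 137.6]
tcp_rot: [3.141, 0.002, -0.126]
ft_force: [0.3, 0.9, -3.3]
opening: 0.176
grip_force: 30.0
```

jog_arm(motion=[[[0.8,-11.7,0],0.13],[[3,-23.2,0],0.26],[[6.4,-33.4,0],0.38],[[6.4,-33.4,0],0.38],[[6.4,-33.4,0],0.38]])

```text
t: 19.2
eef_pos: [540.2, 65.1, 137.9]
tcp_rot: [3.141, 0.001, -0.496]
ft_force: [-0.3, -0.6, -2.4]
opening: 0.174
grip_force: 30.0
```

jog_arm(motion=[[[0,0,0],0],[[0,0,0],0],[[0,0,0],0]])

```text
t: 19.5
eef_pos: [540.6, 64.8, 138.6]
tcp_rot: [3.141, 0.0, -0.5]
ft_force: [-1.0, 0.8, -2.7]
opening: 0.176
grip_force: 30.0
```

```bash
python3 al.py w12; python3 rg.py w12
```

```text
[540.61445358  64.90064615 138.6302666 ] [ 3.14153294e+00 -6.65075984e-05 -4.99887159e-01] [-0.2622621  -0.29346002 -3.05084567]
[ 6.19424e+02  2.26260e+01 -4.98000e-01] -28.38 spread [np.float64(0.69), np.float64(0.28), np.float64(0.28), np.float64(0.86)]
nut in tool [89.42 -0.68 74.64]
[ 6.19305e+02  2.24280e+01 -5.25000e-01] -42.27 spread [np.float64(1.98), np.float64(0.73), np.float64(0.55), np.float64(1.85)]
nut in tool [89.42 -0.45 74.64]
hole pred [[278.3, 18.8], [298.0, 58.0], [277.1, 94.9], [237.6, 95.0], [216.6, 58.0], [236.3, 18.8]]
0.881 [[1.0, 0.0, 0.0], [0.0, 1.0, -0.0860000029206276]] [[259.2, 56.9], [222.0, 56.9], [296.0, 56.9], [259.0, 139.9]]
0.88 [[1.0, -0.017999999225139618, 1.4010000228881836], [0.017999999225139618, 1.0, -4.675000190734863]] [[259.6, 56.9], [222.4, 56.2], [296.3, 57.5], [257.9, 139.9]]
0.916 [[1.0130000114440918, -0.013000000268220901, -2.203000068664551], [-0.05900000035762787, 0.9359999895095825, 16.905000686645508]] [[259.6, 54.8], [221.9, 57.0], [296.8, 52.6], [258.3, 132.5]]
```

jog_arm(motion=[[[-0.6,-0.4,20],0],[[-0.6,-0.4,32],0],[[-0.6,-0.4,36],0],[[-0.6,-0.4,36],0],[[-0.6,-0.4,39],0]])

```text
t: 20.05
eef_pos: [540.7, 65.8, 100.1]
tcp_rot: [-3.141, -0.001, -0.5]
ft_force: [-1.1, -0.4, -3.3]
opening: 0.179
grip_force: 30.0
```

jog_arm(motion=[[[0,0,2],0],[[0,0,4],0],[[0,0,5],0],[[0,0,5],0]])

```text
t: 20.45
eef_pos: [540.3, 65.8, 94.6]
tcp_rot: [3.142, -0.0, -0.5]
ft_force: [-0.0, -0.4, -3.1]
opening: 0.177
grip_force: 30.0
```

jog_arm(motion=[[[0,0,3],0],[[0,0,6],0],[[0,0,9],0],[[0,0,9],0]])

```text
t: 20.85
eef_pos: [540.1, 65.8, 85.1]
tcp_rot: [3.141, 0.001, -0.5]
ft_force: [-1.0, -0.2, -2.4]
opening: 0.177
grip_force: 30.0
```

jog_arm(motion=[[[0.4,8.1,0],-0.09],[[1.5,16.2,0],-0.18],[[3.3,24.1,0],-0.27],[[5.8,31.9,0],-0.36]])

```text
t: 21.25
eef_pos: [530.1, 35.2, 85.6]
tcp_rot: [-3.141, -0.0, -0.137]
ft_force: [2.5, 3.9, -4.4]
opening: 0.172
grip_force: 30.0
```

jog_arm(motion=[[[0.4,8.1,0],-0.09],[[1.5,16.2,0],-0.18],[[3.3,24.1,0],-0.27],[[5.8,31.9,0],-0.36]])

```text
t: 21.65
eef_pos: [531.3, 2.8, 85.5]
tcp_rot: [-3.141, 0.0, 0.223]
ft_force: [2.3, 5.2, -5.0]
opening: 0.175
grip_force: 30.0
```

jog_arm(motion=[[[0.4,8.1,0],-0.09],[[1.5,16.2,0],-0.18],[[3.3,24.1,0],-0.27],[[5.8,31.9,0],-0.36]])

```text
t: 22.05
eef_pos: [543.8, -27.1, 85.5]
tcp_rot: [-3.141, 0.0, 0.583]
ft_force: [-0.1, 5.1, -4.2]
opening: 0.177
grip_force: 30.1
```

jog_arm(motion=[[[0.3,7.2,0],-0.08],[[1.2,14.4,0],-0.16],[[1.2,14.4,0],-0.16],[[1.2,14.4,0],-0.16]])

```text
t: 22.45
eef_pos: [552.7, -38.6, 85.5]
tcp_rot: [3.142, 0.0, 0.737]
ft_force: [-0.4, -0.8, -2.9]
opening: 0.175
grip_force: 30.0
```

jog_arm(motion=[[[0.3,-7.7,0],0.085],[[1.3,-15.3,0],0.17],[[1.3,-15.3,0],0.17],[[1.3,-15.3,-3],0.17],[[1.3,-15.3,-8],0.17]])

```text
t: 22.95
eef_pos: [543.7, -26.6, 93.8]
tcp_rot: [3.141, 0.0, 0.571]
ft_force: [0.1, -0.3, -3.8]
opening: 0.176
grip_force: 30.0
```

jog_arm(motion=[[[0,0,-8],0],[[0,0,-20],0],[[0,0,-45],0],[[0,0,-45],0]])

```text
t: 23.35
eef_pos: [544.9, -26.7, 141.8]
tcp_rot: [3.138, -0.004, 0.57]
ft_force: [0.8, -1.0, -3.7]
opening: 0.174
grip_force: 30.0
```

jog_arm(motion=[[[0.9,-12.6,0],0.14],[[3.5,-24.9,0],0.28],[[7.8,-36.7,0],0.42],[[13.7,-47.9,0],0.56],[[21.2,-58,0],0.7]])

```text
t: 23.85
eef_pos: [529.8, 34.3, 138.4]
tcp_rot: [3.142, 0.0, -0.136]
ft_force: [0.2, -0.6, -2.7]
opening: 0.178
grip_force: 30.0
```

jog_arm(motion=[[[0.8,-11.7,0],0.13],[[3,-23.2,0],0.26],[[6.1,-32.6,0],0.37],[[6.1,-32.6,0],0.37],[[6.1,-32.6,0],0.37]])

```text
t: 24.35
eef_pos: [540.1, 65.3, 138.4]
tcp_rot: [3.141, 0.0, -0.496]
ft_force: [0.7, 0.2, -2.3]
opening: 0.175
grip_force: 30.0
```

jog_arm(motion=[[[0,0,0],0],[[0,0,0],0],[[0,0,0],0]])

```text
t: 24.65
eef_pos: [540.4, 65.0, 138.6]
tcp_rot: [3.142, -0.0, -0.5]
ft_force: [-0.1, -0.2, -2.5]
opening: 0.174
grip_force: 30.0
```

```bash
python3 al.py w13; python3 rg.py w13
```

```text
[540.37530144  65.10240264 138.63850668] [ 3.14156366e+00 -1.08319620e-04 -4.99945822e-01] [ 0.11385553  0.45046301 -3.21568344]
[ 6.19324e+02  2.24900e+01 -5.20000e-01] -27.8 spread [np.float64(0.61), np.float64(0.14), np.float64(0.24), np.float64(0.77)]
nut in tool [89.71 -0.45 74.65]
[ 6.19282e+02  2.24220e+01 -5.20000e-01] -42.11 spread [np.float64(1.84), np.float64(0.53), np.float64(0.77), np.float64(2.32)]
nut in tool [89.7  -0.37 74.65]
hole pred [[278.3, 18.8], [298.0, 58.0], [277.1, 94.9], [237.6, 95.0], [216.6, 58.0], [236.3, 18.8]]
0.9 [[1.0, 0.0, 0.014999999664723873], [0.0, 1.0, -0.3070000112056732]] [[259.2, 56.7], [222.0, 56.7], [296.0, 56.7], [259.0, 139.7]]
0.901 [[1.0, -0.017999999225139618, 1.562999963760376], [0.017999999225139618, 1.0, -5.381999969482422]] [[259.7, 56.3], [222.5, 55.7], [296.5, 57.0], [258.0, 139.3]]
0.937 [[1.0, -0.0020000000949949026, 0.14800000190734863], [-0.050999999046325684, 0.9240000247955322, 16.10300064086914]] [[259.1, 55.5], [221.9, 57.4], [295.9, 53.7], [258.7, 132.2]]
```

jog_arm(motion=[[[-0.4,-0.4,20],0],[[-0.4,-0.4,32],0],[[-0.4,-0.4,36],0],[[-0.4,-0.4,36],0],[[-0.4,-0.4,39],0]])

```text
t: 25.2
eef_pos: [540.6, 65.9, 100.1]
tcp_rot: [-3.141, -0.001, -0.5]
ft_force: [0.7, 0.7, -2.0]
opening: 0.177
grip_force: 30.0
```

jog_arm(motion=[[[0,0,2],0],[[0,0,4],0],[[0,0,5],0],[[0,0,5],0]])

```text
t: 25.6
eef_pos: [540.3, 65.9, 94.6]
tcp_rot: [3.142, -0.0, -0.5]
ft_force: [-0.1, -0.2, -1.6]
opening: 0.176
grip_force: 30.0
```

jog_arm(motion=[[[0,0,3],0],[[0,0,6],0],[[0,0,9],0],[[0,0,9],0]])

```text
t: 26.0
eef_pos: [540.0, 65.9, 85.1]
tcp_rot: [3.141, 0.001, -0.5]
ft_force: [0.1, -0.7, -2.4]
opening: 0.177
grip_force: 30.0
```

jog_arm(motion=[[[0.4,8.1,0],-0.09],[[1.5,16.2,0],-0.18],[[3.3,24.1,0],-0.27],[[5.8,31.9,0],-0.36]])

```text
t: 26.4
eef_pos: [530.1, 35.3, 85.6]
tcp_rot: [-3.141, -0.0, -0.137]
ft_force: [2.2, 4.7, -3.7]
opening: 0.175
grip_force: 30.0
```

jog_arm(motion=[[[0.2,5.4,0],-0.06],[[0.7,10.8,0],-0.12],[[0.7,10.8,0],-0.12]])

```text
t: 26.7
eef_pos: [529.2, 24.3, 85.6]
tcp_rot: [-3.141, 0.0, -0.02]
ft_force: [0.6, 3.1, -4.0]
opening: 0.176
grip_force: 30.0
```

jog_arm(motion=[[[0.3,-7.7,0],0.085],[[1.3,-15.3,0],0.17],[[1.3,-15.3,0],0.17],[[1.3,-15.3,-3],0.17],[[1.3,-15.3,-8],0.17]])

```text
t: 27.2
eef_pos: [530.7, 39.4, 93.7]
tcp_rot: [3.141, 0.0, -0.189]
ft_force: [-0.3, -0.8, -1.9]
opening: 0.176
grip_force: 30.0
```

jog_arm(motion=[[[0,0,-8],0],[[0,0,-20],0],[[0,0,-45],0],[[0,0,-45],0],[[0,0,-45],0]])

```text
t: 27.7
eef_pos: [530.9, 39.6, 139.2]
tcp_rot: [-3.141, -0.002, -0.19]
ft_force: [-0.4, 0.5, -2.5]
opening: 0.177
grip_force: 30.0
```

```bash
python3 al.py w14; python3 -c "
from h import *
go((450,190,139,.15),(450,190,40,.15))"
```

```text
[530.59484891  39.57193449 138.50051444] [ 3.14149976e+00 -1.50217311e-04 -1.90115659e-01] [-0.61845061  0.10050768 -2.8409168 ]
[ 6.19281e+02  2.24480e+01 -2.06000e-01] -26.76 spread [np.float64(0.87), np.float64(0.29), np.float64(0.4), np.float64(1.22)]
nut in tool [9.031e+01 5.000e-02 7.451e+01]
[ 6.19253e+02  2.24380e+01 -2.24000e-01] -42.48 spread [np.float64(2.35), np.float64(0.75), np.float64(0.7), np.float64(2.33)]
nut in tool [9.029e+01 6.000e-02 7.451e+01]
hole pred [[278.7, 19.9], [298.4, 58.9], [277.6, 95.6], [238.3, 95.6], [217.4, 58.9], [237.0, 20.0]]
shift [-107.6 -132.5   -0.5] turn -0.34
shift [-107.6 -132.5   98.5] turn -0.34
```

```bash
python3 -c "
from h import *
go((490,197,138,.15),(490,197,37,.15))"
```

```text
shift [ -69.6 -146.9    0.5] turn -0.34
shift [ -69.6 -146.9  101.5] turn -0.34
```

jog_arm(motion=[[[-20,-40,0],-0.1],[[-38,-80,0],-0.2],[[-55,-120,0],-0.3],[[-69.5,-147,0],-0.34],[[-69.5,-147,30],-0.34]])

```text
t: 28.25
eef_pos: [490.4, 200.5, 109.9]
tcp_rot: [-3.141, -0.004, 0.155]
ft_force: [1.1, -0.4, -3.0]
opening: 0.173
grip_force: 30.0
```

jog_arm(motion=[[[0,0,30],0],[[0,0,50],0],[[0,0,62],0],[[0,0,69],0],[[0,0,69],0]])

```text
t: 28.75
eef_pos: [490.2, 197.0, 38.9]
tcp_rot: [3.141, 0.001, 0.15]
ft_force: [0.1, -0.9, -2.5]
opening: 0.175
grip_force: 30.0
```

jog_arm(motion=[[[0,0,2],0],[[0,0,4],0],[[0,0,4],0]])

```text
t: 29.05
eef_pos: [490.5, 197.1, 36.0]
tcp_rot: [3.142, -0.001, 0.15]
ft_force: [0.6, 0.1, -2.6]
opening: 0.173
grip_force: 30.0
```

jog_arm(motion=[[[0,0,1],0],[[0,0,2],0],[[0,0,2.2],0],[[0,0,2.2],0]])

```text
t: 29.45
eef_pos: [490.4, 197.1, 33.6]
tcp_rot: [3.142, -0.0, 0.15]
ft_force: [-1.2, -1.1, 0.4]
opening: 0.179
grip_force: 30.0
```

jog_arm(motion=[[[0,0,0],0],[[0,0,0],0],[[0,0,0],0],[[0,0,0],0],[[0,0,0],0]], grip=0.5)

```text
t: 29.95
eef_pos: [490.4, 197.1, 33.4]
tcp_rot: [3.142, -0.0, 0.15]
ft_force: [0.8, 0.5, 0.2]
opening: 0.49
grip_force: 0.0
```

jog_arm(motion=[[[0,0,-15],0],[[0,0,-50],0],[[0,0,-95],0],[[0,0,-140],0],[[0,0,-166],0]])

```text
t: 30.45
eef_pos: [490.8, 197.3, 202.7]
tcp_rot: [-3.141, -0.003, 0.15]
ft_force: [-0.6, 0.4, -0.7]
opening: 0.501
grip_force: 0.0
```

```bash
python3 -c "
from h import *
p,R,s=RT();print(p,s['tcp_rot'])
y=.108;k=np.array([634.2,-126.9])
go((600,0,200,y),(k[0]-10,k[1],200,y))"
```

```text
[490.84838463 197.28365041 202.68729753] [-3.14131095 -0.0034741   0.1498658 ]
shift [ 78.5 211.4   2.9] turn 0.042
shift [ 83.4 340.5   2.9] turn 0.042
```

jog_arm(motion=[[[12,48,0],0.02],[[24,96,0],0.042],[[36,144,0],0.042],[[48,192,0],0.042],[[60,240,0],0.042]])

```text
t: 30.95
eef_pos: [585.9, -33.2, 199.5]
tcp_rot: [3.141, -0.0, 0.108]
ft_force: [0.3, 0.4, -0.3]
opening: 0.506
grip_force: 0.0
```

jog_arm(motion=[[[12,48,0],0],[[20,96,0],0],[[22,104,0],0],[[22,104,0],0],[[22,104,0],0]])

```text
t: 31.45
eef_pos: [618.1, -131.4, 199.2]
tcp_rot: [-3.141, 0.001, 0.108]
ft_force: [0.6, 0.7, -0.5]
opening: 0.5
grip_force: 0.0
```

jog_arm(motion=[[[0,0,0],0],[[0,0,0],0]])

```text
t: 31.65
eef_pos: [618.5, -130.9, 199.7]
tcp_rot: [3.142, -0.0, 0.109]
ft_force: [-0.1, -0.2, 0.3]
opening: 0.499
grip_force: 0.0
```

```bash
cat > k.py <<'E'
from h import *
import pickle,sys
def knob(c,k0,show=False):
    # dark blob of the knob: centroid against hull of top circle and the foot
    g=c["img"].max(2);q=proj(c,[[k0[0],k0[1],62]])[0]
    r=32;m=np.zeros(g.shape,np.uint8);cv2.circle(m,tuple(int(v) for v in q),r,1,-1)
    b=((g<75)&(m>0)).astype(np.uint8);n,l,st,ce=cv2.connectedComponentsWithStats(b)
    j=1+np.argmax(st[1:,4]);M=(l==j);t=np.arange(0,6.28,.1)
    from scipy.optimize import minimize
    def cost(v):
        P=[np.c_[v[0]+a*np.cos(t),v[1]+a*np.sin(t),0*t+z] for a,z in((9,77.5),(9,52))]
        h=np.zeros(g.shape,np.float32);cv2.fillConvexPoly(h8:=np.zeros((g.shape[0]*4,g.shape[1]*4),np.uint8),cv2.convexHull(np.round((proj(c,np.concatenate(P))*4+1.5)).astype(np.int32)),1)
        h=cv2.resize(h8.astype(np.float32),(g.shape[1],g.shape[0]),interpolation=cv2.INTER_AREA);return np.abs(h-M).sum()
    r=minimize(cost,k0,method="Nelder-Mead",options=dict(initial_simplex=[k0,[k0[0]+4,k0[1]],[k0[0],k0[1]+4]],xatol=.05))
    return r.x,r.fun,st[j]
if __name__=="__main__":
    c=read_camera("wrist");p,R,s=RT();pickle.dump((c,p,R),open(sys.argv[1]+".pkl","wb"));print(p,s["tcp_rot"],s["ft_force"])
    k0=[float(v) for v in sys.argv[2:4]]
    x,f,st=knob(c,k0);print("knob",x,f,st);go((x[0],x[1],76,.108))
    U=Ro.from_euler("z",.108).as_matrix()[:2,:2];print("unit",U.T@(x-[612,-49.2]))
E
python3 k.py w15 634.2 -126.9;python3 -c "
import pickle,cv2
c=pickle.load(open('w15.pkl','rb'))[0];cv2.imwrite('pics/w15.png',cv2.resize(c['img'],(800,600)))"
```

```text
[ 618.51630836 -131.07208664  199.69190672] [ 3.14151862e+00 -1.89036786e-04  1.09268389e-01] [-0.33828593  0.64235133  0.28217482]
knob [ 637.7530327  -125.79862001] 86.3125 [242 151  26  29 561]
shift [ 19.7  -3.2 123.7] turn 0.001
unit [ 17.34640864 -78.92825469]
```

View pics/w15.png

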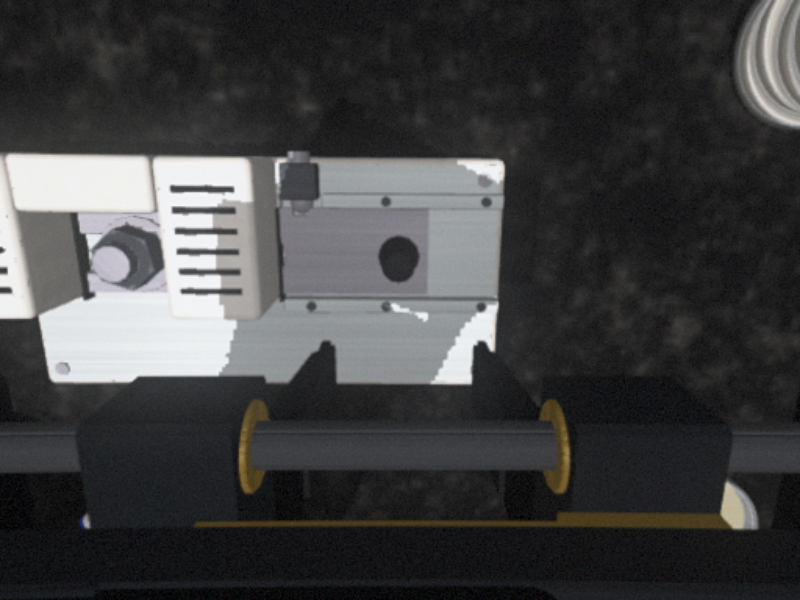

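The knob shows at (398,260) between two rails, clear of the housing; the black box on the back rail is well away. Descend on it and close.

jog_arm(motion=[[[9,-1.5,30],0],[[18,-3,70],0],[[18,-3,105],0],[[18,-3,123],0],[[18,-3,123],0]])

```text
t: 32.2
eef_pos: [635.0, -126.4, 73.9]
tcp_rot: [-3.14, 0.004, 0.109]
ft_force: [-0.0, -0.4, -0.5]
opening: 0.497
grip_force: 0.0
```

jog_arm(motion=[[[0,0,0],0],[[0,0,0],0],[[0,0,0],0],[[0,0,0],0],[[0,0,0],0]], grip=1)

```text
t: 32.7
eef_pos: [636.4, -126.9, 77.4]
tcp_rot: [-3.141, -0.001, 0.108]
ft_force: [-1.0, 5.3, 4.7]
opening: 0.179
grip_force: 30.0
```

jog_arm(motion=[[[0,0,0],0],[[0,0,0],0]])

```text
t: 32.9
eef_pos: [636.4, -126.9, 77.4]
tcp_rot: [-3.142, -0.001, 0.108]
ft_force: [-1.5, 4.2, 6.2]
opening: 0.178
grip_force: 30.0
```

jog_arm(motion=[[[0,5,-0.4],0],[[0,10,-0.4],0],[[0,15,-0.4],0],[[0,20,-0.4],0],[[0,24,-0.4],0]])

```text
t: 33.4
eef_pos: [638.9, -151.7, 77.4]
tcp_rot: [3.141, -0.001, 0.108]
ft_force: [-0.6, 4.5, 7.1]
opening: 0.182
grip_force: 30.0
```

jog_arm(motion=[[[0,3,0],0],[[0,6,0],0],[[0,9,0],0],[[0,9,0],0],[[0,9,0],0]])

```text
t: 33.9
eef_pos: [640.0, -161.6, 77.4]
tcp_rot: [3.14, -0.001, 0.107]
ft_force: [-1.3, -3.6, 5.2]
opening: 0.176
grip_force: 30.0
```

```bash
python3 -c "
from h import *
p,R,s=RT();print((R.T@(p-[636.4,-126.9,77.4])).round(2),s['ft_force'])"
```

```text
[-0.18 34.85  0.09] [-1.34185044 -3.61468454  5.22191977]
```

jog_arm(motion=[[[0,0.5,0],0],[[0,1,0],0],[[0,1,0],0]])

```text
t: 34.2
eef_pos: [640.0, -162.1, 77.4]
tcp_rot: [3.14, -0.001, 0.107]
ft_force: [-1.4, -1.3, 4.9]
opening: 0.18
grip_force: 30.0
```

jog_arm(motion=[[[0,0,0],0],[[0,0,0],0],[[0,0,0],0],[[0,0,0],0],[[0,0,0],0]], grip=0.55)

```text
t: 34.7
eef_pos: [639.8, -161.2, 76.7]
tcp_rot: [3.142, 0.0, 0.108]
ft_force: [-0.0, 0.3, 0.4]
opening: 0.447
grip_force: 0.0
```

jog_arm(motion=[[[0,0,-10],0],[[0,0,-40],0],[[0,0,-80],0],[[-10,0,-122],0],[[-18,0,-122],0]])

```text
t: 35.2
eef_pos: [623.4, -163.6, 205.2]
tcp_rot: [3.137, -0.008, 0.108]
ft_force: [0.5, 1.1, -0.2]
opening: 0.452
grip_force: 0.0
```

jog_arm(motion=[[[0,0,0],0],[[0,0,0],0],[[0,0,0],0]])

```text
t: 35.5
eef_pos: [621.8, -163.0, 197.7]
tcp_rot: [-3.141, 0.002, 0.108]
ft_force: [-0.6, 1.0, -0.1]
opening: 0.451
grip_force: 0.0
```

```bash
python3 k.py w16 641 -161.6; python3 - <<'E'
from n import *
c=read_camera('top')
cv2.imwrite('pics/t2.png',c['img'])
for t in('spanner','dish','bottle','marker'): print(t,[(round(r['p'],2),r['box']) for r in cut_out(t,c)[:4]])
w=pickle.load(open('w16.pkl','rb'))[0];fit(w,130,(619.4,22.4))
E
```

```text
[ 621.86918514 -162.95411897  197.66536837] [-3.14085788e+00  1.62252198e-03  1.07857891e-01] [ 0.64584306 -0.70586505 -0.58428973]
knob [ 641.38620377 -161.95338593] 93.0625 [247 151  26  30 576]
shift [ 19.7   1.2 121.6] turn -0.0
unit [  17.06128326 -115.26399101]
spanner [(0.88, [202.1, 170.3, 233.3, 228.5]), (0.84, [112.6, 218.8, 128.0, 271.4])]
dish []
bottle [(0.51, [167.4, 149.0, 186.5, 168.1])]
marker [(0.45, [200.5, 174.2, 235.6, 226.2])]
[ 6.19845e+02  2.19050e+01 -3.75000e-01] -31.26 spread [np.float64(0.96), np.float64(0.37), np.float64(0.14), np.float64(0.31)]
```

```bash
python3 -c "
import cv2,numpy as np
a=cv2.imread('pics/top0.png',0);b=cv2.imread('pics/t2.png',0)
for n,(x0,y0,x1,y1) in dict(bottle=(160,138,198,175),marker=(252,182,298,225),dish=(355,138,408,180)).items():
    A=a[y0:y1,x0:x1].astype(np.float32);B=b[y0:y1,x0:x1].astype(np.float32);print(n,np.abs(A-B).mean(),cv2.phaseCorrelate(A,B))"

```

```text
bottle 3.455192 ((-0.006457793635309628, -0.0005701259520591861), 0.9887574672698974)
marker 50.06016 ((-0.6114111761250562, 1.6367520182982425), -0.16553135845396255)
dish 64.85804 ((-1.3331918427958165, -0.15449236063178162), 0.1440021693461226)
```

```bash
python3 -c "
from cell import job_done
print(job_done())"
```

```text
the job is handed in; nothing more can be done
None
```

The nut is slackened about a third of a turn (≈2.09 rad) in three strokes; on the first try the ring sat on top of the nut without turning it, so I reseated. The shutter is one click out at about 36 mm, the knob is released, and the spanner was set down on the bench left of the unit. The bottle has not moved; the arm hid the dish and marker in the last picture, but nothing came near them.

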